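Close the sample pots and push them into the cooler's transfer lock

TASK

First press the lid of every sample pot fully down, then stand the pots one behind another in the feeding lane and, holding the pusher by its handle, slide them all in under the flap with its head, upright and far enough in for the flap to fall shut behind them. The pusher is kept in its caddy with only the head end showing, so lay it down and take it again by the handle before pushing; afterwards turn it round again and lay it back in the caddy as it was, handle inside and head sticking out. Keep the hand off the flap and leave the swab jar, tip box and tube rack alone.

Things in the scene. Friction and masses are not known exactly. Their poses are not given: they have to be found in the camera images.
- lock_gate (a point): Transfer lock of a cooler, fixed. Point on the bench below the flap; x = direction of travel in, z up. Steel tunnel, 64 mm clear width, from x = -40 mm (mouth) to +226 mm (end wall: white cooler, 240 mm wide, 129 mm high, to x = 392 mm); walls 4 mm thick, clear roof from z = 85 to 89 mm. Three pots fit in; the flap falls shut behind a pot whose centre is 60 mm or more past it
- lock_mouth (a point): Point on the bench in the tunnel's open mouth, 40 mm before lock_gate, same axes. The feeding lane runs straight up to it from x = -200 mm to x = 0 of this point, on the bench between two steel rails 6 mm high and 6 mm wide, 56 mm clear between them
- flap (a joint): Aluminium flap, 58 mm wide, 40 mm high, hung from a hinge 80 mm above the bench over lock_gate; 40 mm stay open beneath it. In rad: 0 hanging shut, up to 1.45 as it swings inwards (towards +x); it swings inwards only, no spring, and falls shut by its weight
- caddy_floor (a point): Steel caddy of the pusher, fixed: a channel open on top and at its +x end. Point mid-channel on its floor, 3 mm above the bench; x along it to the open end, z up. Inside 36 mm wide, from x = -90 mm (end wall) to +90 mm (open end); side walls 4 mm thick, 37 mm high above this point: no finger fits in beside the handle
- pusher_mid (a point): Pusher, a stiff tool 260 mm long, 120 g, flat underside; point in its middle, 14 mm above the underside; x along it to the head, z up. Steel shaft from x = 0 to 118 mm, 12 mm wide, 3 to 23 mm above the underside; black handle from x = -130 to 0 mm, 22 mm wide, 28 mm high. Starts in the caddy, handle inside, head end 80 to 100 mm out of the open end
- pusher_head (a point): Pusher's head: white plate 44 mm wide, 26 mm high, 12 mm thick. Point in the middle of its front face, 130 mm ahead of pusher_mid along x, same axes
- pot1_mid (a point): White upright round pot, diameter 50 mm, 100 to 200 g, with a grey ribbed lid (diameter 49 mm, 14 mm thick). Point on its axis 30 mm above its underside, z up. Straight body to grasp, 46 mm high; lid top 60 mm above the underside when fully down, up to 65 mm when proud. Two or three such pots are present, the rest absent
- pot2_mid (a point): White upright round pot, diameter 50 mm, 100 to 200 g, with a grey ribbed lid (diameter 49 mm, 14 mm thick). Point on its axis 30 mm above its underside, z up. Straight body to grasp, 46 mm high; lid top 60 mm above the underside when fully down, up to 65 mm when proud. Two or three such pots are present, the rest absent
- pot3_mid (a point): White upright round pot, diameter 50 mm, 100 to 200 g, with a grey ribbed lid (diameter 49 mm, 14 mm thick). Point on its axis 30 mm above its underside, z up. Straight body to grasp, 46 mm high; lid top 60 mm above the underside when fully down, up to 65 mm when proud. Two or three such pots are present, the rest absent
- pot4_mid (a point): White upright round pot, diameter 50 mm, 100 to 200 g, with a grey ribbed lid (diameter 49 mm, 14 mm thick). Point on its axis 30 mm above its underside, z up. Straight body to grasp, 46 mm high; lid top 60 mm above the underside when fully down, up to 65 mm when proud. Two or three such pots are present, the rest absent
- lid1 (a joint): Push-on lid of pot1: travel down in m, 0 to 0.0015 at the start (loosely on, 3.5 to 5 mm proud), 0.005 fully down. It moves at about 5 N straight down and stays where it is left; press to 10 to 15 N or more
- lid2 (a joint): Push-on lid of pot2: travel down in m, 0 to 0.0015 at the start (loosely on, 3.5 to 5 mm proud), 0.005 fully down. It moves at about 5 N straight down and stays where it is left; press to 10 to 15 N or more
- lid3 (a joint): Push-on lid of pot3: travel down in m, 0 to 0.0015 at the start (loosely on, 3.5 to 5 mm proud), 0.005 fully down. It moves at about 5 N straight down and stays where it is left; press to 10 to 15 N or more
- lid4 (a joint): Push-on lid of pot4: travel down in m, 0 to 0.0015 at the start (loosely on, 3.5 to 5 mm proud), 0.005 fully down. It moves at about 5 N straight down and stays where it is left; press to 10 to 15 N or more
- swab_jar: Bystander: glass jar of red-capped swabs, 72 mm in diameter and about 165 mm high with the swabs; origin under its centre
- tip_box: Bystander: blue pipette tip box, 90 by 125 mm, about 70 mm high; origin under its centre
- tube_rack: Bystander: wire rack with capped tubes, 90 by 200 mm, 150 mm high; origin under its centre

How it is judged:
By the outcome, as a careful person would: the job done as asked, in the order asked, and still so for the second after the job is handed in, with the robot touching nothing.
Of pot1, pot2, pot3, pot4 only 2 to 3 are there at a start; the rules pass over those that are not, and their reading is None.
At some moment in a run one of pot1, pot2, pot3, pot4 may be knocked a few centimetres aside while the robot is not near it.
It also fails if it takes over 210 s, if anything falls off the work surface, if the arm or the gripper's body presses on something with over 40 N, if the wrist force passes 120 N, or if a joint passes its speed limit or range.

ROBOT

A 7-joint arm with a two-finger parallel gripper is mounted at the origin on the work surface. World frame = base frame: x ahead of the robot, y to its left, z up, the work surface at z = 0. Lengths are in m, angles in degrees, forces in N, time in s.
With the tool pointing down it reaches from about 0.425 to 0.825 m from the base axis. Payload 3.6 kg.
Tool frame: the origin (TCP) lies midway between the tips of the shut fingers; the grasp point (between the pads) lies 19 mm behind it; y points along the fingers, x is the direction in which the jaws open and shut, and the axes are right-handed (so a half turn about y gives the same grasp; the last joint's range is limited). The gripper opens to 85 mm and grips with 20 to 120 N. Pads are 22 mm wide; open, the fingers measure 114 mm over their backs; the gripper's body (76 mm by 85 mm) begins 54 mm behind the grasp point. The pads swing forward as they close: fully open they stand 13 mm farther back than shut.
Start: joints at [-73.253, 35.231, -0.722, 81.555, 0.464, 63.22, -2.315], TCP at [0.204, 0.617, 0.192] pointing down, gripper open.
Joint ranges: [-178.69, 178.69], [-17.37, 117.87], [-77.05, 75.6], [15.02, 138.74], [-78.02, 258.01], [0.78, 113.62], [-162.83, 162.83]. Speed limits (degrees/s): [159.86, 159.86, 180, 180, 180, 180, 180].

INTERFACE

Orientations are given as a 3x3 rotation matrix whose columns are the frame's x, y, z axes.
In Python, from plant import manip gives the robot as it stands.
- The arm moves only by the tool step_arm, never from a script. Its argument "deltas" is a list of rows, each a list of 3 entries, a list of its own where there are three numbers: the shift along the tool's x, y, z in mm, then the turn, a rotation vector about the tool's x, y, z in units of 6 degrees (1.0 is 6 degrees), then the finger opening in mm, from 0 to 85.4. A call has 1 to 10 rows; each row shifts and turns the commanded pose from where the row before left it, along the tool's axes as they then stand; what a row does not reach is not made up. A row lasts 1/10 s, in which the tool goes at most 50 mm and 8.59 degrees, less where a joint would pass 70% of its speed; a pose out of reach is approached as far as the arm can. A call with a gripper value outside its range is refused whole. The fingers move at their own pace and stop on an object; "force" is the grip in N (left out, the last holds). Time passes only in rows, so rows that do not move let the fingers close. It gives the time, the measured TCP pose, the force and the opening at its end, in the units of the state.
- manip.read_state(): the state, without advancing time (a new reading comes with each control period).
- manip.capture(name): name is "scene" or "top" or "wrist"; returns (picture, depth): 384x512x3 uint8, red, green, blue; 384x512 float32, m along the optical axis (not along the pixel's ray), 0 where there is no reading.
- manip.camera_info(name): a dict with "vfov" (degrees; the focal length in pixels is half the picture's height over the tangent of half this angle, whatever the lens; pixels are square), "cx", "cy" (the principal point, pixels), "k1" (the pictures are not rectified: a ray, as slopes to the right and down, at radius r is drawn at 1 + k1 r^2 times it, then the intrinsics apply), "position" and "rotation" of the camera in the world; the wrist camera has in their place "tool_from_camera" (4x4, takes a point from camera to tool coordinates, whose origin is the TCP and whose axes are the tool frame's). Camera axes: x right, y down, z forward; pixel columns grow to the right and rows downward; lengths in m; the calibration is good to about 2 mm. A picture is of the moment at which its call begins: read the wrist's pose just before it. camera_info takes no time and is no camera call.
- manip.job_done(): hands the job in, once; it reports no verdict.
The state is a dict: "time": time; "joints": joint angles; "joint_vel": joint speeds; "effort": joint torques, N m; "position": TCP position; "ee_rot": TCP orientation; "force": force on the tool from outside, world axes, zero at the start; "torque": the same for the moment, N m; "grip_width": finger opening in m.
Only numpy, scipy, OpenCV 4.12 (cv2) and the standard library are available. Lean on these libraries where they do the work, as an engineer would, in place of code of your own. Each camera call takes 0.05 s, during which the arm holds its last target. There are 200 camera calls.

## Working session

There is one attempt and no reset: what is moved stays moved. The work goes in short steps, Python scripts to look and compute and a tool call to move; the robot and the scene stay as the last step left them, time stands still between calls to the robot, and variables do not carry over. Pictures are saved under pics/ and viewed, on a budget of 14 in all, crops included, one or two more only if the job needs it, and the job is handed in when it is done.

Besides the shell and the picture viewer there is one more tool, called as name(argument=value, ...) on one line, values as JSON. step_arm: Moves the arm, as the interface text tells. Its arguments: {"type":"object","properties":{"deltas":{"type":"array"},"force":{"type":"number"}},"required":["deltas"]}

```bash
mkdir -p pics; cat > h.py <<'E'
import numpy as np, cv2
from plant import manip
def K(n):
    c=manip.camera_info(n); f=192/np.tan(np.radians(c['vfov']/2)); return c,f
def grab(n):
    s=manip.read_state(); im,d=manip.capture(n); np.savez(f'{n}.npz',im=im,d=d,p=s['position'],R=s['ee_rot']); return im,d
def save(im,name): cv2.imwrite('pics/'+name,im[:,:,::-1])
def pose(n,z):
    c,f=K(n)
    if n=='wrist':
        T=np.eye(4);T[:3,:3]=z['R'];T[:3,3]=z['p'];T=T@np.array(c['tool_from_camera']);return c,f,T[:3,:3],T[:3,3]
    return c,f,np.array(c['rotation']),np.array(c['position'])
def rays(n,uv):
    c,f=K(n); Km=np.array([[f,0,c['cx']],[0,f,c['cy']],[0,0,1.]])
    return cv2.undistortPoints(np.array(uv,float).reshape(-1,1,2),Km,np.array([c['k1'],0,0,0.])) .reshape(-1,2)
def rays_(n,uv):
    # forward model x_d=x(1+k1 r^2)
    return rays(n,uv)
def cloud(n,uv=None):
    z=np.load(f'{n}.npz'); c,f,R,p=pose(n,z); d=z['d']
    if uv is None:
        v,u=np.mgrid[0:384,0:512]; uv=np.stack([u.ravel(),v.ravel()],1)
    uv=np.array(uv).reshape(-1,2)
    r=rays(n,uv); dd=d[uv[:,1].astype(int),uv[:,0].astype(int)]
    return (np.c_[r,np.ones(len(r))]*dd[:,None])@R.T+p
def atz(n,uv,zz):
    z=np.load(f'{n}.npz'); c,f,R,p=pose(n,z); r=np.c_[rays(n,uv),np.ones(len(np.array(uv).reshape(-1,2)))]@R.T
    return p+r*((zz-p[2])/r[:,2])[:,None]
E
python3 - <<'E'
from h import *
for n in ('scene','top'):
    im,d=grab(n); save(im,n+'0.png'); print(n,{k:np.round(v,3).tolist() for k,v in manip.camera_info(n).items()})
c=manip.camera_info('wrist');print(c); print(manip.read_state())
E
```

```text
scene {'vfov': 57.745, 'cx': 255.304, 'cy': 194.351, 'k1': -0.072, 'position': [1.173, 0.034, 0.626], 'rotation': [[-0.05, 0.696, -0.716], [0.999, 0.027, -0.043], [-0.011, -0.717, -0.697]]}
top {'vfov': 55.763, 'cx': 256.446, 'cy': 188.498, 'k1': 0.0, 'position': [0.569, -0.0, 0.862], 'rotation': [[-0.028, -0.996, 0.087], [-0.999, 0.025, -0.04], [0.038, -0.088, -0.995]]}
{'vfov': 66.6807658541794, 'cx': 257.6754550308183, 'cy': 193.10977289213758, 'k1': -0.012515494228644102, 'tool_from_camera': array([[ 9.99998686e-01,  1.92119908e-04,  1.60967205e-03,
         1.81960891e-04],
       [-1.50029505e-03, -2.66442263e-01,  9.63849713e-01,
        -1.80749327e-01],
       [ 6.14059383e-04, -9.63850862e-01, -2.66441625e-01,
         6.67725918e-02],
       [ 0.00000000e+00,  0.00000000e+00,  0.00000000e+00,
         1.00000000e+00]])}
{'time': 0.1, 'joints': array([-73.25151935,  35.28284836,  -0.72537916,  81.63199772,
         0.46411485,  63.22151006,  -2.31528188]), 'joint_vel': array([ 0.06172595, -0.15443294, -0.04339765, -0.25929732, -0.10194823,
       -0.03290055,  0.02818508]), 'effort': array([ 2.08092992e-03, -4.70388258e+01,  2.60391617e-01, -1.71571541e+01,
        1.01172461e-02,  5.93803663e-03,  3.02787832e-06]), 'position': array([0.20345764, 0.61650756, 0.19136456]), 'ee_rot': array([[ 3.13354233e-01, -7.25801144e-04, -9.49636034e-01],
       [ 9.49633453e-01, -2.21430737e-03,  3.13355073e-01],
       [-2.33021954e-03, -9.99997285e-01, -4.61754167e-06]]), 'force': array([ 0.07693066, -0.4968244 , -0.05765251]), 'torque': array([-0.00108771,  0.03980654, -0.01230563]), 'grip_width': 0.0852462470249441}
```

View both.

View pics/scene0.png

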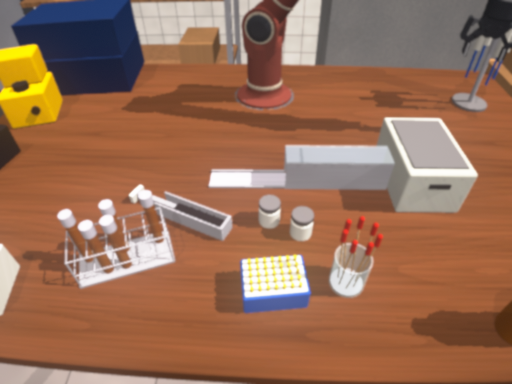

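View pics/top0.png

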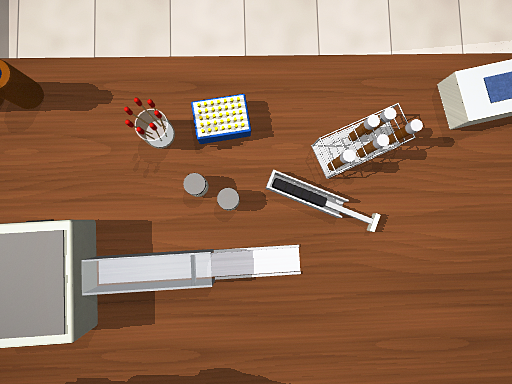

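```bash
python3 - <<'E'
from h import *
P=cloud('top').reshape(384,512,3)
print('bench z',np.median(P[300:380,300:500,2]))
def z_at(pts):
    for u,v in pts: print((u,v),np.round(P[v,u]*1000,0))
z_at([(195,184),(228,199),(373,222),(270,260),(200,265),(150,270),(308,190),(35,280),(345,210),(255,262)])
m=(P[...,2]>.05)&(P[...,2]<.075)
n,l,s,c=cv2.connectedComponentsWithStats(m.astype(np.uint8))
for i in range(1,n):
    if s[i,4]>60:
        Q=P[l==i]; print(s[i],np.round(Q.mean(0)*1000,1),'top z',np.round(np.percentile(Q[:,2],[5,50,95])*1000,1), 'x',np.round(np.percentile(Q[:,0],[2,98])*1000),'y',np.round(np.percentile(Q[:,1],[2,98])*1000))
im=np.load('top.npz')['im']
save(cv2.resize(im[160:310,70:400],None,fx=2.4,fy=2.4,interpolation=cv2.INTER_CUBIC),'top_c.png')
E
```

```text
bench z -0.000669581883148751
(195, 184) [652. 103.  64.]
(228, 199) [617.  31.  63.]
(373, 222) [ 557. -302.   27.]
(270, 260) [475. -62.  -1.]
(200, 265) [479.  91.  90.]
(150, 270) [472. 195.  89.]
(308, 190) [ 637. -158.    1.]
(35, 280) [465. 405. 130.]
(345, 210) [ 587. -238.   27.]
(255, 262) [471. -26.   1.]
[448  72  64  53 432] [ 828.3 -514.1   62.8] top z [51.4 63.  73.8] x [780. 892.] y [-615. -491.]
[  5  74  29  29 244] [865.7 476.2  62.6] top z [50.9 63.3 73.7] x [845. 901.] y [464. 507.]
[ 191   94   60   46 2121] [804.5  44.1  58.4] top z [53.1 57.  69.4] x [761. 851.] y [-16. 104.]
[146 120  25  24  97] [760.3 173.3  62.9] top z [52.3 63.1 74. ] x [746. 792.] y [157. 206.]
[183 173  23  22 397] [652.9 104.1  64.3] top z [61.4 64.3 66.8] x [632. 674.] y [ 83. 127.]
[217 188  22  22 387] [618.3  31.9  63.3] top z [61.  63.4 65.5] x [597. 640.] y [ 9. 53.]
[ 82 220  17  40 206] [537.3 338.5  62.7] top z [50.9 63.2 73.2] x [498. 579.] y [318. 342.]
[ 83 295   7  39 200] [382.4 334.7  62.8] top z [51.2 63.9 74.1] x [346. 420.] y [333. 336.]
```

View pics/top_c.png

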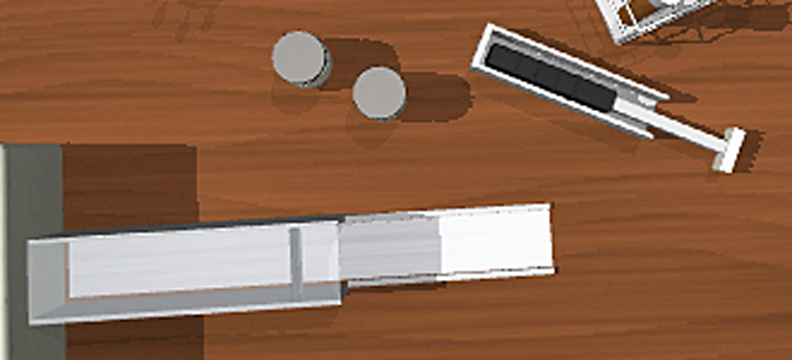

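```bash
python3 - <<'E'
from h import *
def f(lbl,uv,z):
    uv=np.array(uv)/2.4+np.array([70,160]); print(lbl,np.round(atz('top',uv,z)*1000,1).tolist())
f('rail ends',[(550,205),(554,271)],.006)
f('tunnel mouth roof corners',[(340,216),(340,303)],.089)
f('tunnel far corners',[(28,240),(30,324)],.089)
f('lane at mouth',[(340,219),(345,288)],.006)
f('caddy closed',[(487,24),(472,67)],.04)
f('caddy open',[(668,97),(650,135)],.04)
f('head top corners',[(735,127),(747,130),(727,173),(714,167)],.029)
f('handle corners',[(493,44),(618,88),(609,110),(486,64)],.031)
P=cloud('top').reshape(384,512,3)
m=np.abs(P[...,2]-.0885)<.006
n,l,s,c=cv2.connectedComponentsWithStats(m.astype(np.uint8))
i=l[270,150];Q=P[l==i]; print(s[i],cv2.minAreaRect((Q[:,:2]*1000).astype(np.float32)))
# caddy + tool
m=(np.abs(P[...,2]-.028)<.02); m[:165]=0;m[235:]=0;m[:,:262]=0;m[:,385:]=0
# handle (dark)
im=np.load('top.npz')['im']; k=m&(im.max(2)<70)&(P[...,2]>.02); Q=P[k];print('handle',k.sum(),cv2.minAreaRect((Q[:,:2]*1000).astype(np.float32)),np.median(Q[:,2]))
k=np.zeros_like(m);k[205:235,355:385]=1;k&=(P[...,2]>.018)&(P[...,2]<.04);Q=P[k];print('headshaft',cv2.minAreaRect((Q[:,:2]*1000).astype(np.float32)),np.median(Q[:,2]))
# rack obstacle extents
k=(P[...,2]>.03)&(P[...,0]>.6)&(P[...,1]<-.15)&(P[...,0]<.8)&(P[...,1]>-.45); k[:, :310]=0;k[180:]=0;Q=P[k];print('rack',cv2.minAreaRect((Q[:,:2]*1000).astype(np.float32)))
print(cv2.boxPoints(cv2.minAreaRect((Q[:,:2]*1000).astype(np.float32))))
E
```

```text
rail ends [[507.0, -130.9, 6.0], [443.4, -132.4, 6.0]]
tunnel mouth roof corners [[509.1, 66.6, 89.0], [434.5, 67.9, 89.0]]
tunnel far corners [[497.0, 334.4, 89.0], [426.1, 331.8, 89.0]]
lane at mouth [[499.8, 73.8, 6.0], [434.1, 70.2, 6.0]]
caddy closed [[682.1, -71.9, 40.0], [641.3, -56.3, 40.0]]
caddy open [[607.9, -242.8, 40.0], [572.3, -223.7, 40.0]]
head top corners [[577.7, -310.0, 29.0], [574.5, -321.6, 29.0], [533.8, -299.7, 29.0], [539.9, -287.4, 29.0]]
handle corners [[663.8, -77.9, 31.0], [618.3, -197.2, 31.0], [597.4, -187.6, 31.0], [644.7, -70.5, 31.0]]
[  78  220  134  117 4893] ((464.82318115234375, 203.9410400390625), (236.54763793945312, 270.2873229980469), 1.4606579542160034)
handle 560 ((659.0677490234375, -140.75408935546875), (130.42604064941406, 91.35929107666016), 72.36968994140625) 0.030437002618542985
headshaft ((565.70458984375, -285.2007751464844), (56.23979568481445, 43.91049575805664), 66.62615203857422) 0.026617744247922348
rack ((743.6845092773438, -277.8009948730469), (87.19152069091797, 198.4832000732422), 22.686180114746094)
[[ 665.1859  -203.05177]
 [ 741.73755 -386.17856]
 [ 822.1831  -352.55023]
 [ 745.6315  -169.42343]]
```

```bash
cat > go.py <<'E'
import sys; from h import *
from scipy.spatial.transform import Rotation as Ro
# args x y z(mm) yaw of tool x (deg); prints shift in tool axes and turn units, using measured pose
x,y,z,a=map(float,sys.argv[1:5]); s=manip.read_state(); R=s['ee_rot'];c,d=np.cos(np.radians(a)),np.sin(np.radians(a))
T=np.array([[c,0,-d],[d,0,c],[0,-1,0]])
print('shift mm',np.round(R.T@(np.array([x,y,z])-s['position']*1000),1),'turn',np.round(Ro.from_matrix(R.T@T).as_rotvec(degrees=True)/6,2),'t',s['time'],'yaw',np.round(np.degrees(np.arctan2(R[1,0],R[0,0])),1),'pos',np.round(s['position']*1000,1))
print('after-turn shift',np.round(T.T@(np.array([x,y,z])-s['position']*1000),1))
E
python3 go.py 652.9 104 110 10
```

```text
shift mm [-345.7   82.2 -587.4] turn [ 1.000e-02  1.029e+01 -2.000e-02] t 0.1 yaw 71.7 pos [203.5 616.5 191.4]
after-turn shift [ 353.6   81.4 -582.8]
```

step_arm(deltas=[[[-25,0,-42],[0,0,0],0],[[-25,0,-42],[0,0,0],0],[[-25,0,-42],[0,0,0],0],[[-25,0,-42],[0,0,0],0],[[-25,0,-42],[0,0,0],0],[[-25,0,-42],[0,0,0],0],[[-25,0,-42],[0,0,0],0],[[-25,0,-42],[0,0,0],0],[[-25,0,-42],[0,0,0],0],[[-25,0,-42],[0,0,0],0]], force=40)

```text
time: 1.1
position: [0.5249, 0.2464, 0.192]
ee_rot: [[0.313, -0.001, -0.95], [0.95, -0.0, 0.313], [-0.001, -1.0, 0.001]]
force: [0.3, 0.3, 0.6]
grip_width: 0.0001
```

step_arm(deltas=[[[-24,0,-42],[0,0,0],0],[[-24,0,-42],[0,0,0],0],[[-24,0,-42],[0,0,0],0],[[-24,0,-41],[0,0,0],0],[[0,0,0],[0,1.3,0],0],[[0,0,0],[0,1.3,0],0],[[0,0,0],[0,1.3,0],0],[[0,0,0],[0,1.3,0],0],[[0,0,0],[0,1.3,0],0],[[0,0,0],[0,1.3,0],0]])

```text
time: 2.1
position: [0.6522, 0.1047, 0.1917]
ee_rot: [[0.909, -0.002, -0.417], [0.417, -0.0, 0.909], [-0.002, -1.0, 0.001]]
force: [-0.5, -1.0, -1.0]
grip_width: 0.0002
```

```bash
python3 go.py 652.9 104 90 10; cat > pots.py <<'E'
from h import *
import sys
n=sys.argv[1] if len(sys.argv)>1 else 'scene'
grab(n);P=cloud(n).reshape(384,512,3)
m=((P[...,2]>.05)&(P[...,2]<.075)).astype(np.uint8)
k,l,s,c=cv2.connectedComponentsWithStats(m)
for i in range(1,k):
    Q=P[l==i]; 
    if s[i,4]>60 and np.ptp(np.percentile(Q[:,0],[2,98]))<.06 and np.ptp(np.percentile(Q[:,1],[2,98]))<.06 : print(s[i],np.round(np.r_[(np.percentile(Q[:,:2],3,axis=0)+np.percentile(Q[:,:2],97,axis=0))/2,np.percentile(Q[:,2],[50,90])]*1000,1))
E
python3 pots.py scene
```

```text
shift mm [  0.5 101.7  -1. ] turn [-0.    2.44 -0.02] t 2.1 yaw 24.6 pos [652.2 104.7 191.7]
after-turn shift [  0.6 101.7  -0.8]
[  0 133  15  18 128] [ 395.1 -748.2   61.7   71.8]
[259 195  22  19 341] [621.5  32.5  64.   65.4]
[292 206  22  21 369] [655.8 105.4  64.9  66.5]
[149 220  11  13  78] [ 699.6 -213.6   63.    72.3]
[ 69 236  17  15  91] [ 754.6 -365.5   63.8   72.1]
[  0 246   9  29 147] [ 803.9 -509.2   59.9   71.2]
[115 248  12  10  75] [ 769.  -266.6   59.7   69.9]
[352 248  13  13  89] [756.6 210.   63.   72.7]
[ 96 253  12  10  78] [ 782.6 -301.6   60.    69.9]
[332 257  37  28 289] [799.8 186.4  63.1  72.8]
[506 300   6  25 100] [873.1 469.8  59.6  67.2]
```

step_arm(deltas=[[[1,40,0],[0,0,0],0],[[0,40,0],[0,0,0],0],[[0,38,0],[0,0,0],0],[[0,2,0],[0,0,0],0],[[0,2,0],[0,0,0],0],[[0,2,0],[0,0,0],0],[[0,2,0],[0,0,0],0]])

```text
time: 2.85
position: [0.6554, 0.1052, 0.0688]
ee_rot: [[0.907, 0.005, -0.422], [0.422, 0.001, 0.907], [0.004, -1.0, -0.001]]
force: [0.6, -0.5, 0.1]
grip_width: 0.0002
```

step_arm(deltas=[[[0,0,0],[0,0,0],0],[[0,2,0],[0,0,0],0],[[0,2,0],[0,0,0],0],[[0,1,0],[0,0,0],0],[[0,1,0],[0,0,0],0],[[0,0,0],[0,0,0],0]])

```text
time: 3.45
position: [0.6534, 0.1051, 0.0601]
ee_rot: [[0.907, -0.001, -0.422], [0.422, -0.0, 0.907], [-0.001, -1.0, 0.0]]
force: [-0.3, -0.3, 0.2]
grip_width: -0.0002
```

step_arm(deltas=[[[0,1,0],[0,0,0],0],[[0,1,0],[0,0,0],0],[[0,0,0],[0,0,0],0]])

```text
time: 3.75
position: [0.6535, 0.1051, 0.0582]
ee_rot: [[0.907, -0.0, -0.422], [0.422, -0.0, 0.907], [-0.0, -1.0, 0.0]]
force: [-0.2, 0.0, -0.4]
grip_width: 0.0002
```

```bash
python3 pots.py top|head -9; python3 - <<'E'
from h import *
im,d=grab('scene'); save(cv2.resize(im[150:280,180:400],None,fx=3,fy=3),'s1.png')
E
```

```text
[  5  74  28  30 237] [873.  484.5  62.9  72.8]
[217 188  22  22 390] [618.1  32.1  63.4  65.2]
```

View pics/s1.png

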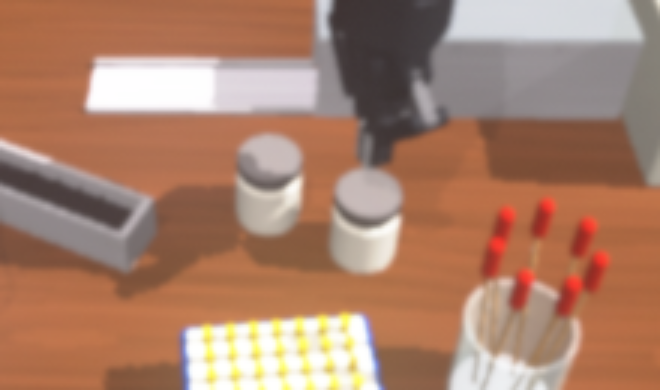

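```bash
python3 - <<'E'
from h import *
s=manip.read_state(); print(s['position'],s['force'],s['time'])
c,f=K('scene');R=np.array(c['rotation']);p=np.array(c['position'])
def proj(X):
    q=R.T@(np.array(X)-p); a=q[:2]/q[2]; a=a*(1+c['k1']*a@a); return a*f+[c['cx'],c['cy']]
for X in (s['position'],[.655,.105,.065],[.625,.105,.065]): print(proj(X))
P=cloud('scene').reshape(384,512,3)
for u,v in [(303,200),(305,196),(304,203),(303,212),(300,225),(300,200),(310,190)]: print(u,v,np.round(P[v,u]*1000))
E
python3 pots.py scene|sed -n 2,4p
```

```text
[0.65356509 0.10511752 0.05835941] [-0.39035768 -0.13633029  0.46498473] 3.85
[302.14440432 215.75404054]
[302.37562443 214.18902491]
[301.75567394 204.3416904 ]
303 200 [664. 101. 118.]
305 196 [667. 104. 132.]
304 203 [666. 104. 111.]
303 212 [650. 106.  67.]
300 225 [677. 100.  54.]
300 200 [659.  96. 113.]
310 190 [668. 112. 151.]
[259 195  22  19 341] [621.1  32.5  63.9  65.4]
[292 206  22  21 366] [656.  105.3  65.   66.3]
[149 221  11  11  78] [ 700.2 -213.8   62.6   72.1]
```

```bash
python3 - <<'E'
from h import *
im,d=grab('wrist'); save(im,'w1.png')
P=cloud('wrist').reshape(384,512,3)
for v in range(20,380,20): print(v,np.round(P[v,[200,240,257,275,320]]*1000).tolist())
c=manip.camera_info('wrist');T=np.linalg.inv(c['tool_from_camera']);q=T@[0,0,0,1];_,f=K('wrist');print('tcp px',q[:2]/q[2]*f+[c['cx'],c['cy']])
E
```

```text
20 [[560.0, 208.0, 0.0], [586.0, 221.0, -2.0], [598.0, 226.0, 0.0], [610.0, 231.0, -0.0], [640.0, 246.0, -1.0]]
40 [[565.0, 196.0, -0.0], [592.0, 209.0, -2.0], [603.0, 214.0, -1.0], [616.0, 219.0, -0.0], [646.0, 234.0, 0.0]]
60 [[570.0, 183.0, -1.0], [597.0, 196.0, -1.0], [609.0, 201.0, -2.0], [622.0, 207.0, -0.0], [653.0, 221.0, -0.0]]
80 [[575.0, 170.0, -1.0], [603.0, 183.0, -1.0], [615.0, 188.0, -0.0], [628.0, 194.0, -0.0], [659.0, 209.0, -2.0]]
100 [[581.0, 156.0, -0.0], [609.0, 169.0, -0.0], [621.0, 175.0, -2.0], [634.0, 181.0, -1.0], [666.0, 196.0, -1.0]]
120 [[587.0, 142.0, -0.0], [616.0, 155.0, -0.0], [628.0, 161.0, -0.0], [641.0, 167.0, -1.0], [674.0, 182.0, -1.0]]
140 [[593.0, 127.0, -0.0], [622.0, 141.0, -2.0], [635.0, 147.0, -1.0], [648.0, 153.0, -2.0], [681.0, 168.0, -1.0]]
160 [[599.0, 112.0, -1.0], [629.0, 126.0, 0.0], [641.0, 132.0, -0.0], [655.0, 138.0, -0.0], [689.0, 154.0, 0.0]]
180 [[605.0, 96.0, -1.0], [634.0, 120.0, 39.0], [644.0, 126.0, 45.0], [657.0, 130.0, 36.0], [697.0, 139.0, -1.0]]
200 [[612.0, 80.0, -1.0], [638.0, 114.0, 66.0], [648.0, 118.0, 64.0], [658.
[... 318 characters left out ...]
 [650.0, 115.0, 134.0], [626.0, 166.0, 239.0], [732.0, 73.0, -1.0]]
280 [[632.0, 106.0, 148.0], [644.0, 113.0, 150.0], [653.0, 107.0, 134.0], [655.0, 118.0, 149.0], [669.0, 125.0, 151.0]]
300 [[633.0, 113.0, 168.0], [643.0, 119.0, 169.0], [657.0, 98.0, 135.0], [651.0, 123.0, 169.0], [672.0, 119.0, 152.0]]
320 [[634.0, 113.0, 176.0], [645.0, 115.0, 172.0], [707.0, -10.0, -1.0], [653.0, 119.0, 172.0], [662.0, 127.0, 177.0]]
340 [[635.0, 115.0, 183.0], [646.0, 113.0, 176.0], [650.0, 115.0, 176.0], [654.0, 117.0, 177.0], [660.0, 127.0, 183.0]]
360 [[636.0, 119.0, 192.0], [646.0, 113.0, 183.0], [650.0, 115.0, 183.0], [653.0, 117.0, 183.0], [658.0, 128.0, 192.0]]
tcp px [256.38259428 218.54560489]
```

View pics/w1.png

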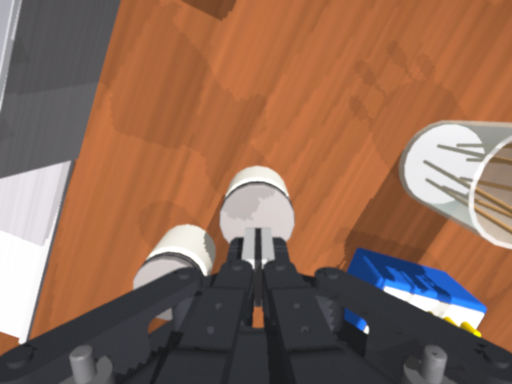

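step_arm(deltas=[[[0,2,0],[0,0,0],0],[[0,2,0],[0,0,0],0],[[0,2,0],[0,0,0],0],[[0,2,0],[0,0,0],0],[[0,0,0],[0,0,0],0]])

```text
time: 4.45
position: [0.6532, 0.1051, 0.0499]
ee_rot: [[0.907, -0.001, -0.422], [0.422, -0.0, 0.907], [-0.001, -1.0, 0.0]]
force: [0.4, 0.3, 0.2]
grip_width: -0.0003
```

step_arm(deltas=[[[0,2,0],[0,0,0],0],[[0,2,0],[0,0,0],0],[[0,2,0],[0,0,0],0],[[0,2,0],[0,0,0],0],[[0,0,0],[0,0,0],0]])

```text
time: 4.95
position: [0.6533, 0.1051, 0.042]
ee_rot: [[0.907, -0.001, -0.422], [0.422, -0.0, 0.907], [-0.001, -1.0, 0.0]]
force: [-1.1, -0.1, -0.6]
grip_width: 0.0002
```

```bash
python3 pots.py scene|sed -n 2,3p; python3 - <<'E'
from h import *
im,d=grab('wrist'); save(cv2.resize(im[140:320,170:350],None,fx=3,fy=3),'w2.png')
P=cloud('wrist').reshape(384,512,3)
z=np.load('wrist.npz')
for v in range(210,262,4): print(v,[(round(float(z['d'][v,u]),3),np.round(P[v,u]*1000).tolist()) for u in (251,264)])
E
```

```text
[259 195  22  19 339] [621.   32.5  63.9  65.5]
[292 207  22  20 320] [659.5 105.4  65.1  66.4]
210 [(0.167, [645.0, 116.0, 64.0]), (0.167, [652.0, 119.0, 64.0])]
214 [(0.167, [646.0, 114.0, 65.0]), (0.168, [653.0, 117.0, 64.0])]
218 [(0.17, [647.0, 111.0, 63.0]), (0.169, [654.0, 115.0, 64.0])]
222 [(0.168, [648.0, 110.0, 66.0]), (0.168, [655.0, 113.0, 65.0])]
226 [(0.17, [649.0, 107.0, 64.0]), (0.171, [656.0, 110.0, 63.0])]
230 [(0.146, [647.0, 114.0, 87.0]), (0.147, [653.0, 116.0, 86.0])]
234 [(0.141, [647.0, 114.0, 92.0]), (0.142, [653.0, 116.0, 91.0])]
238 [(0.137, [647.0, 114.0, 96.0]), (0.136, [652.0, 116.0, 97.0])]
242 [(0.132, [647.0, 114.0, 102.0]), (0.133, [652.0, 116.0, 101.0])]
246 [(0.129, [647.0, 114.0, 105.0]), (0.127, [652.0, 117.0, 106.0])]
250 [(0.124, [647.0, 114.0, 110.0]), (0.125, [652.0, 116.0, 109.0])]
254 [(0.121, [647.0, 114.0, 113.0]), (0.121, [652.0, 116.0, 113.0])]
258 [(0.119, [647.0, 114.0, 116.0]), (0.118, [652.0, 116.0, 116.0])]
```

View pics/w2.png

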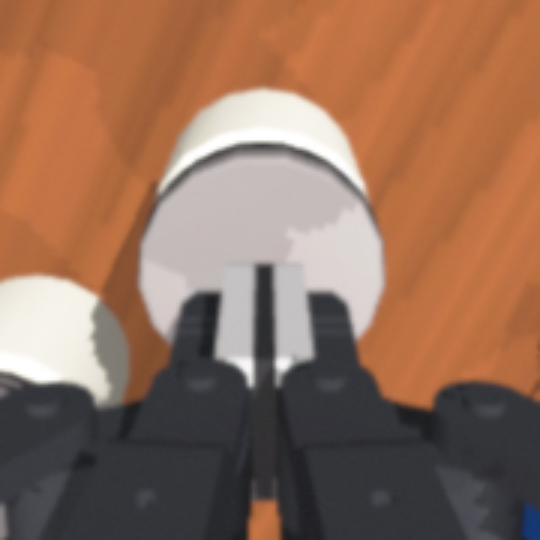

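step_arm(deltas=[[[0,3,0],[0,0,0],0],[[0,3,0],[0,0,0],0],[[0,3,0],[0,0,0],0],[[0,3,0],[0,0,0],0],[[0,2,0],[0,0,0],0],[[0,0,0],[0,0,0],0]])

```text
time: 5.65
position: [0.6533, 0.1051, 0.0279]
ee_rot: [[0.907, -0.001, -0.422], [0.422, -0.0, 0.907], [-0.001, -1.0, 0.0]]
force: [-0.1, 0.3, -0.0]
grip_width: 0.0002
```

step_arm(deltas=[[[0,2,0],[0,0,0],0],[[0,2,0],[0,0,0],0],[[0,0,0],[0,0,0],0]])

```text
time: 5.95
position: [0.6539, 0.1051, 0.0248]
ee_rot: [[0.907, 0.001, -0.422], [0.422, 0.0, 0.907], [0.001, -1.0, -0.0]]
force: [-0.9, 0.2, 3.1]
grip_width: -0.0001
```

step_arm(deltas=[[[0,2,0],[0,0,0],0],[[0,2,0],[0,0,0],0],[[0,1,0],[0,0,0],0],[[0,0,0],[0,0,0],0]])

```text
time: 6.35
position: [0.654, 0.1052, 0.0212]
ee_rot: [[0.907, 0.001, -0.422], [0.422, 0.0, 0.907], [0.001, -1.0, 0.0]]
force: [-2.7, 0.0, 9.4]
grip_width: -0.0005
```

step_arm(deltas=[[[0,1,0],[0,0,0],0],[[0,0,0],[0,0,0],0]])

```text
time: 6.55
position: [0.6541, 0.1052, 0.0212]
ee_rot: [[0.907, 0.001, -0.422], [0.422, 0.001, 0.907], [0.001, -1.0, 0.0]]
force: [-4.3, -0.5, 12.9]
grip_width: -0.0001
```

Bottomed (z constant while force rises). A bit more, then lift and go to pot B.

step_arm(deltas=[[[0,1,0],[0,0,0],0],[[0,1,0],[0,0,0],0],[[0,0,0],[0,0,0],0]])

```text
time: 6.85
position: [0.6543, 0.1052, 0.0211]
ee_rot: [[0.907, 0.002, -0.422], [0.422, 0.001, 0.907], [0.002, -1.0, 0.0]]
force: [-6.9, 0.1, 22.3]
grip_width: -0.0001
```

step_arm(deltas=[[[0,-3,0],[0,0,0],0],[[0,-20,0],[0,0,0],0],[[0,-30,0],[0,0,0],0],[[0,-15,0],[0,0,0],0],[[0,0,0],[0,0,0],0]])

```text
time: 7.35
position: [0.6556, 0.1052, 0.0867]
ee_rot: [[0.907, 0.005, -0.422], [0.422, 0.001, 0.907], [0.005, -1.0, -0.002]]
force: [0.3, -0.3, -0.5]
grip_width: 0.0001
```

```bash
python3 go.py 618.3 32 50 24.8; python3 pots.py scene|sed -n 2,3p; python3 pots.py top | sed -n 1,5p
```

```text
shift mm [-64.9  36.5 -50.6] turn [0.02 0.02 0.05] t 7.35 yaw 24.9 pos [655.6 105.2  86.7]
after-turn shift [-64.6  36.7 -50.8]
[286 167  13   8  79] [505.3  86.2  61.   70.6]
[259 195  22  19 340] [621.8  32.5  64.   65.5]
[  5  74  28  30 236] [873.3 484.8  61.9  72.6]
[197 175   9  19  92] [652.   88.4  59.5  60.8]
[217 188  22  22 388] [618.2  32.1  63.6  65.2]
```

step_arm(deltas=[[[-32,0,-25],[0,0,0],0],[[-32,0,-25],[0,0,0],0],[[0,20,0],[0,0,0],0],[[0,20,0],[0,0,0],0],[[0,15,0],[0,0,0],0],[[0,3,0],[0,0,0],0],[[0,2,0],[0,0,0],0],[[0,2,0],[0,0,0],0],[[0,0,0],[0,0,0],0]])

```text
time: 8.35
position: [0.6161, 0.033, 0.0228]
ee_rot: [[0.907, -0.001, -0.422], [0.422, 0.0, 0.907], [-0.001, -1.0, 0.0]]
force: [-1.8, -0.3, 4.1]
grip_width: 0.0
```

step_arm(deltas=[[[0,2,0],[0,0,0],0],[[0,1,0],[0,0,0],0],[[0,1,0],[0,0,0],0],[[0,0,0],[0,0,0],0]])

```text
time: 8.75
position: [0.6155, 0.0328, 0.0213]
ee_rot: [[0.907, -0.002, -0.422], [0.422, 0.001, 0.907], [-0.001, -1.0, 0.001]]
force: [-7.3, 0.0, 17.9]
grip_width: 0.0002
```

step_arm(deltas=[[[0,1,0],[0,0,0],0],[[0,0,0],[0,0,0],0]])

```text
time: 8.95
position: [0.6154, 0.0328, 0.0212]
ee_rot: [[0.907, -0.002, -0.422], [0.422, 0.001, 0.907], [-0.001, -1.0, 0.002]]
force: [-10.3, 0.1, 22.4]
grip_width: -0.0001
```

step_arm(deltas=[[[0,-3,0],[0,0,0],0],[[0,-20,0],[0,0,0],0],[[0,-30,0],[0,0,0],0],[[0,-20,0],[0,0,0],85],[[0,-10,0],[0,1,0],85],[[0,0,0],[0,1,0],85],[[0,0,0],[0,1,0],85],[[0,0,0],[0,1,0],85]])

```text
time: 9.75
position: [0.6177, 0.0332, 0.1007]
ee_rot: [[1.0, 0.003, -0.013], [0.013, 0.0, 1.0], [0.003, -1.0, 0.0]]
force: [0.5, 1.2, 0.6]
grip_width: 0.0724
```

```bash
python3 go.py 618.3 32 50 -2.2; python3 pots.py scene|sed -n 1,4p; python3 pots.py top | sed -n 1,5p
```

```text
shift mm [ 0.5 50.7 -1.3] turn [-0.    0.49  0.02] t 9.75 yaw 0.7 pos [617.7  33.2 100.7]
after-turn shift [ 0.7 50.7 -1.2]
[  0 133  15  18 134] [ 395.1 -747.8   60.9   72.6]
[259 196  22  19 320] [621.3  32.5  60.3  61.7]
[291 208  23  20 350] [655.7 105.1  60.   61.5]
[149 221  11  11  76] [ 699.5 -213.8   62.5   71.8]
[  5  74  28  30 238] [873.6 485.2  63.2  73.1]
[146 120  25  24  99] [768.  181.5  62.8  71.5]
```

step_arm(deltas=[[[0.5,0,-1],[0,-0.25,0],85],[[0,40,0],[0,0,0],85],[[0,30,0],[0,0,0],85],[[0,20,0],[0,0,0],85],[[0,20,0],[0,0,0],85],[[0,20,0],[0,0,0],85],[[0,0,0],[0,0,0],85]])

```text
time: 10.55
position: [0.615, 0.0318, -0.0323]
ee_rot: [[0.999, -0.005, -0.045], [0.045, 0.0, 0.999], [-0.005, -1.0, 0.0]]
force: [-0.0, 0.6, 1.1]
grip_width: 0.0853
```

step_arm(deltas=[[[0,0,0],[0,0,0],40],[[0,0,0],[0,0,0],40],[[0,0,0],[0,0,0],40],[[0,0,0],[0,0,0],40],[[0,0,0],[0,0,0],40],[[0,0,0],[0,0,0],40]], force=30)

```text
time: 11.15
position: [0.6186, 0.0317, -0.0281]
ee_rot: [[0.999, 0.003, -0.043], [0.043, -0.0, 0.999], [0.003, -1.0, -0.0]]
force: [-0.7, 0.0, 5.5]
grip_width: 0.0497
```

step_arm(deltas=[[[0,-10,0],[0,0,0],40],[[0,-20,0],[0,0,0],40],[[0,-15,0],[0,0,0],40],[[0,0,0],[0,0,0],40]])

```text
time: 11.55
position: [0.619, 0.0317, 0.0179]
ee_rot: [[0.999, 0.005, -0.043], [0.043, 0.0, 0.999], [0.005, -1.0, -0.0]]
force: [1.2, 0.2, -2.0]
grip_width: 0.0495
```

```bash
python3 go.py 470.1 5 17 2.2; python3 - <<'E'
from h import *
im,d=grab('scene'); save(cv2.resize(im[120:270,180:400],None,fx=3,fy=3,interpolation=cv2.INTER_CUBIC),'s2.png')
E
```

```text
shift mm [-149.9    0.2  -20.4] turn [0.   0.04 0.05] t 11.55 yaw 2.4 pos [619.   31.7  17.9]
after-turn shift [-149.8    0.9  -21. ]
```

View pics/s2.png

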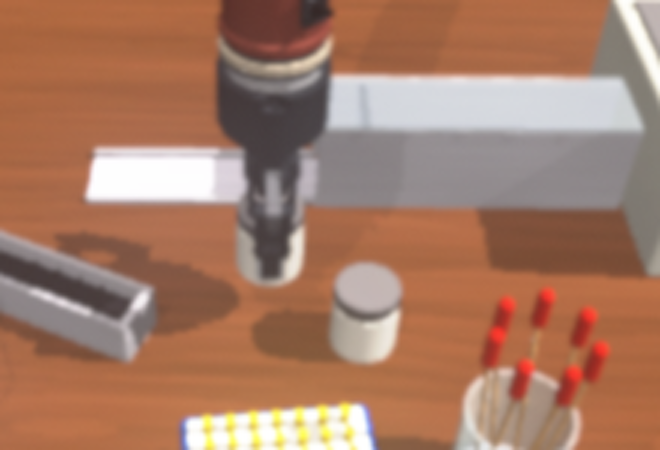

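step_arm(deltas=[[[0,25,0],[0,0,0],40],[[0,17,0],[0,0,0],40],[[0,3,0],[0,0,0],40],[[0,0,0],[0,0,0],40],[[0,0,0],[0,0,0],62],[[0,0,0],[0,0,0],62],[[0,-6,0],[0,0,0],62],[[0,-6,0],[0,0,0],62],[[0,0,0],[0,0,0],62],[[0,0,0],[0,0,0],40]])

```text
time: 12.6
position: [0.6173, 0.0318, -0.0171]
ee_rot: [[0.999, 0.0, -0.043], [0.043, 0.0, 0.999], [0.0, -1.0, 0.0]]
force: [-1.1, 0.3, 25.5]
grip_width: 0.0493
```

step_arm(deltas=[[[0,0,0],[0,0,0],40],[[0,0,0],[0,0,0],40],[[0,0,0],[0,0,0],40],[[0,0,0],[0,0,0],40],[[0,-15,0],[0,0,0],40],[[0,-15,0],[0,0,0],40],[[0,0,0],[0,0,0],40]])

```text
time: 13.3
position: [0.6194, 0.0316, 0.0151]
ee_rot: [[0.999, 0.005, -0.042], [0.042, -0.0, 0.999], [0.005, -1.0, -0.0]]
force: [1.0, -0.4, -1.5]
grip_width: 0.0489
```

```bash
python3 go.py 470.1 5 14 2.2
```

```text
shift mm [-150.3    0.3  -20.3] turn [0.   0.04 0.05] t 13.3 yaw 2.4 pos [619.4  31.6  15.1]
after-turn shift [-150.2    1.1  -20.9]
```

step_arm(deltas=[[[-30,0,-5],[0,0,0],40],[[-40,0,-5],[0,0,0],40],[[-40,0,-5],[0,0,0],40],[[-40,0,-5],[0,0,0],40],[[0,0,0],[0,0,0],40],[[0,0,0],[0,0,0],40]])

```text
time: 13.9
position: [0.468, 0.0052, 0.0128]
ee_rot: [[0.999, 0.001, -0.042], [0.042, -0.0, 0.999], [0.001, -1.0, -0.0]]
force: [1.1, 0.1, -1.5]
grip_width: 0.0488
```

```bash
python3 go.py 470.1 5 14 2.2; python3 - <<'E'
from h import *
im,d=grab('top'); a=cv2.resize(im[175:310,150:320],None,fx=3,fy=3,interpolation=cv2.INTER_CUBIC)
im,d=grab('wrist'); b=cv2.resize(im,(540,405))
o=np.zeros((810,540,3),np.uint8);o[:405,:510]=a;o[405:]=b; save(cv2.resize(o,(400,600)) if 0 else np.hstack([cv2.resize(a,(400,318))[:300],cv2.resize(b,(400,300))]),'p1.png')
E
```

```text
shift mm [ 2.1 -1.2 -0.3] turn [0.   0.03 0.01] t 13.9 yaw 2.4 pos [468.    5.2  12.8]
after-turn shift [ 2.1 -1.2 -0.3]
```

View pics/p1.png

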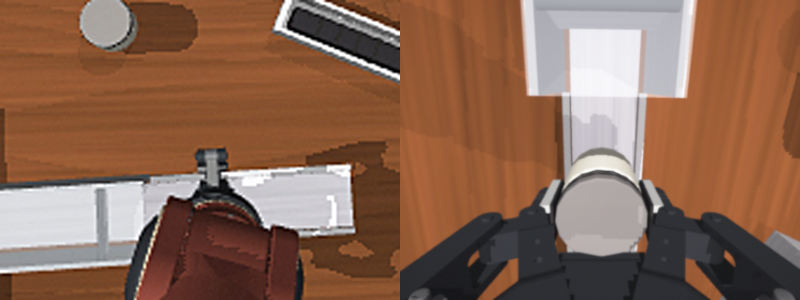

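```bash
python3 - <<'E'
from h import *
im=np.load('wrist.npz')['im']; 
for v in (125,135,150,165,180):
    g=im[v].astype(int); d=np.abs(np.diff(g,axis=0)).sum(1); k=np.where(d>60)[0]; k=k[(k>190)&(k<330)]
    print(v,k.tolist())
    if len(k)>1: print(np.round(atz('wrist',[(k[0]+.5,v),(k[-1]+.5,v)],.006)*1000,1).tolist())
P=cloud('wrist').reshape(384,512,3); m=(np.abs(P[...,2]-.09)<.03); m[:,:190]=0;m[:,330:]=0;m[:210]=0;m[330:]=0
Q=P[m];print('lid',m.sum(),np.median(Q,axis=0))
m2=m&(np.abs(P[...,2]-np.median(Q[:,2]))<.004);Q=P[m2]*1000;print(np.percentile(Q[:,0],[1,99]),np.percentile(Q[:,1],[1,99]))
E
```

```text
125 [206, 207, 216, 218, 219, 302, 303, 305, 314, 315]
[[435.9, 64.2, 6.0], [504.2, 67.1, 6.0]]
135 [206, 207, 216, 218, 219, 302, 303, 304, 305, 314]
[[435.9, 58.0, 6.0], [504.2, 60.9, 6.0]]
150 [206, 207, 208, 216, 217, 218, 219, 301, 302, 303, 304, 313, 314]
[[435.9, 48.5, 6.0], [505.0, 51.5, 6.0]]
165 [207, 208, 217, 219, 300, 301, 303, 312, 313]
[[436.5, 38.8, 6.0], [505.3, 41.8, 6.0]]
180 [207, 208, 209, 217, 219, 220, 299, 300, 302, 311, 312]
[[436.5, 28.8, 6.0], [505.6, 31.8, 6.0]]
lid 13143 [0.47031616 0.01327377 0.08874021]
[444.55519976 496.18304153] [-13.23451619  29.74305042]
```

step_arm(deltas=[[[1.5,15,0],[0,0,0],40],[[0,9,0],[0,0,0],40],[[0,3,0],[0,0,0],40],[[0,1,0],[0,0,0],40],[[0,0,0],[0,0,0],40],[[0,0,0],[0,0,0],40]])

```text
time: 14.6
position: [0.4699, 0.0055, -0.0153]
ee_rot: [[0.999, 0.001, -0.042], [0.042, -0.0, 0.999], [0.001, -1.0, -0.0]]
force: [0.3, -0.2, -1.0]
grip_width: 0.049
```

Release, rise, and look from above.

step_arm(deltas=[[[0,1,0],[0,0,0],40],[[0,0,0],[0,0,0],40],[[0,0,0],[0,0,0],70],[[0,0,0],[0,0,0],70],[[0,0,0],[0,0,0],70],[[0,-20,0],[0,0,0],70],[[0,-35,0],[0,0,0],80],[[0,-45,0],[0,0,0],80],[[0,-20,0],[0,0,0],80]])

```text
time: 15.5
position: [0.4714, 0.0052, 0.1066]
ee_rot: [[0.999, 0.005, -0.042], [0.042, 0.0, 0.999], [0.005, -1.0, -0.0]]
force: [0.5, -0.3, 0.2]
grip_width: 0.08
```

```bash
python3 pots.py wrist; python3 pots.py scene|sed -n 1,5p; python3 go.py 653.5 105 100 2
```

```text
[ 465   44   47   69 2577] [643.7 104.5  59.   60.1]
[ 226  166   59   59 2742] [470.2   7.2  59.1  60. ]
[  0 133  15  18 127] [ 394.9 -747.7   60.9   72. ]
[252 156  19  16 229] [473.2   6.6  60.1  61.4]
[291 208  23  20 350] [656.  105.2  60.2  61.4]
[149 221  11  11  76] [ 700.  -213.6   63.2   72.3]
[ 69 236  17  16  98] [ 754.6 -365.5   65.    72.9]
shift mm [185.5   7.7  91.7] turn [-0.    0.07  0.07] t 15.6 yaw 2.4 pos [472.1   5.5 106.4]
after-turn shift [184.8   6.4  93.1]
```

step_arm(deltas=[[[46,0,23],[0,0,0],85],[[46,0,23],[0,0,0],85],[[46,0,23],[0,0,0],85],[[46,0,22],[0,0,0],85],[[0,40,0],[0,0,0],85],[[0,30,0],[0,0,0],85],[[0,0,0],[0,0,0],85]])

```text
time: 16.3
position: [0.6396, 0.1016, 0.0268]
ee_rot: [[0.999, -0.014, -0.043], [0.043, -0.002, 0.999], [-0.014, -1.0, -0.001]]
force: [-0.8, -0.3, 0.7]
grip_width: 0.0851
```

```bash
python3 go.py 653.3 104.7 -16 2; python3 pots.py scene|sed -n 1,5p
```

```text
shift mm [14.4 42.6  2.5] turn [ 0.01  0.07 -0.13] t 16.3 yaw 2.4 pos [639.6 101.6  26.8]
after-turn shift [13.8 42.8  2.6]
[  0 133  15  18 136] [ 395.2 -747.5   61.6   72.3]
[252 156  19  16 229] [473.1   6.6  60.2  61.4]
[291 208  23  19 184] [658.  105.   59.9  61.4]
[148 221  12  11  77] [ 699.7 -214.1   62.5   71.8]
[ 69 236  17  16  98] [ 754.6 -365.6   63.6   72.5]
```

step_arm(deltas=[[[0,0,0],[0,0,0],85],[[0,0,0],[0,0,0],85]])

```text
time: 16.55
position: [0.6464, 0.1014, 0.0354]
ee_rot: [[0.999, 0.004, -0.042], [0.042, 0.0, 0.999], [0.004, -1.0, 0.0]]
force: [-0.7, 0.3, -0.6]
grip_width: 0.085
```

Remaining: x +7, z +3, down 51.

step_arm(deltas=[[[7,0,3],[0,0,0],85],[[0,15,0],[0,0,0],85],[[0,18,0],[0,0,0],85],[[0,18,0],[0,0,0],85],[[0,0,0],[0,0,0],85],[[0,0,0],[0,0,0],40],[[0,0,0],[0,0,0],40],[[0,0,0],[0,0,0],40],[[0,0,0],[0,0,0],40],[[0,0,0],[0,0,0],40]])

```text
time: 17.55
position: [0.653, 0.1051, -0.0163]
ee_rot: [[0.999, 0.003, -0.043], [0.043, 0.0, 0.999], [0.003, -1.0, 0.0]]
force: [-0.8, -0.4, 4.6]
grip_width: 0.049
```

step_arm(deltas=[[[0,-10,0],[0,0,0],40],[[0,-15,0],[0,0,0],40],[[0,-8,0],[0,0,0],40],[[0,0,0],[0,0,0],40],[[0,0,0],[0,0,0],40]])

```text
time: 18.05
position: [0.6518, 0.1051, 0.0157]
ee_rot: [[0.999, 0.0, -0.043], [0.043, 0.0, 0.999], [0.0, -1.0, 0.0]]
force: [0.4, -0.5, -1.2]
grip_width: 0.0488
```

```bash
python3 go.py 473.3 -52 16 1.7; python3 pots.py scene|sed -n 1,5p
```

```text
shift mm [-185.    -0.3 -149.3] turn [-0.    0.12  0.  ] t 18.05 yaw 2.4 pos [651.8 105.1  15.7]
after-turn shift [-183.1   -0.3 -151.7]
[  0 133  15  18 129] [ 395.  -747.6   61.    71.1]
[252 156  19  16 229] [473.    6.7  59.8  61.5]
[291 213  23  14 115] [674.9 103.8  64.1  72.3]
[149 222  11  10  75] [ 699.7 -214.    62.    71.4]
[ 69 236  17  15  96] [ 754.6 -365.8   63.8   72.3]
```

step_arm(deltas=[[[-23,-5,-40],[0,0,0],40],[[-25,-5,-40],[0,0,0],40],[[-25,-5,-40],[0,0,0],40],[[-25,0,-37],[0,0,0],40],[[-30,0,0],[0,0,0],40],[[-30,0,0],[0,0,0],40],[[-28,0,0],[0,0.1,0],40],[[0,0,0],[0,0,0],40],[[0,0,0],[0,0,0],40]])

```text
time: 19.0
position: [0.4726, -0.0599, 0.0304]
ee_rot: [[0.999, -0.0, -0.032], [0.032, -0.0, 0.999], [-0.0, -1.0, -0.0]]
force: [0.5, -0.8, -1.0]
grip_width: 0.0489
```

```bash
python3 go.py 473.5 -60 -15 1.7; python3 - <<'E'
from h import *
im,d=grab('wrist')
P=cloud('wrist').reshape(384,512,3); m=(P[...,2]>.07)&(P[...,2]<.13); m[:,:190]=0;m[:,330:]=0;m[:210]=0;m[330:]=0
Q=P[m];z=np.median(Q[:,2]);Q=P[m&(np.abs(P[...,2]-z)<.004)]*1000;print(z,np.percentile(Q[:,0],[1,99]),np.percentile(Q[:,1],[1,99]))
E
python3 pots.py scene|sed -n 1,3p
```

```text
shift mm [ 0.9 45.4 -0.2] turn [ 0.    0.02 -0.  ] t 19.0 yaw 1.8 pos [472.6 -59.9  30.4]
after-turn shift [ 0.9 45.4 -0.2]
0.10563763645373457 [447.72376446 499.35841475] [-79.07310898 -36.10120638]
[  0 133  15  17 125] [ 394.8 -748.3   62.1   71.8]
[252 156  19  15 227] [473.5   7.3  59.9  61.5]
[226 160  19  12 124] [491.3 -58.2  61.1  71.2]
```

step_arm(deltas=[[[0.5,20,0],[0,0,0],40],[[0,15,0],[0,0,0],40],[[0,7,0],[0,0,0],40],[[0,3,0],[0,0,0],40],[[0,1,0],[0,0,0],40],[[0,0,0],[0,0,0],40],[[0,0,0],[0,0,0],40]])

```text
time: 19.8
position: [0.4737, -0.0598, -0.0151]
ee_rot: [[0.999, 0.001, -0.032], [0.032, -0.0, 0.999], [0.001, -1.0, -0.0]]
force: [-0.0, 0.1, -1.0]
grip_width: 0.0491
```

step_arm(deltas=[[[0,0,0],[0,0,0],70],[[0,0,0],[0,0,0],70],[[0,0,0],[0,0,0],70],[[0,-20,0],[0,0,0],70],[[0,-35,0],[0,0,0],70],[[0,-45,0],[0,0,0],60],[[0,-20,0],[0,0,0],60],[[0,0,0],[0,0,0],60]])

```text
time: 20.6
position: [0.4756, -0.0601, 0.1074]
ee_rot: [[0.999, 0.007, -0.032], [0.032, -0.001, 0.999], [0.007, -1.0, -0.001]]
force: [0.9, -0.0, -0.0]
grip_width: 0.0603
```

```bash
python3 pots.py wrist;python3 pots.py scene|sed -n 1,3p; python3 go.py 575 -263 60 -23
```

```text
[199   9  11  16 112] [435.7  72.3  62.2  71.5]
[298  10  11  16 109] [503.7  73.9  60.6  71.6]
[ 220   81   64   66 3297] [470.4   6.4  59.2  60.1]
[ 225  167   60   59 2716] [474.1 -58.6  59.1  60. ]
[  0 133  15  18 130] [ 395.8 -747.4   60.8   72.4]
[226 157  19  15 228] [477.  -59.   60.3  61.9]
[252 156  19  16 227] [473.5   7.3  60.2  61.5]
shift mm [  95.4   44.4 -206.7] turn [-0.    4.14  0.  ] t 20.7 yaw 1.9 pos [473.  -59.5 104.4]
after-turn shift [ 173.5   44.4 -147.5]
```

step_arm(deltas=[[[24,0,-43],[0,0,0],45],[[24,0,-43],[0,0,0],45],[[24,0,-43],[0,0,0],45],[[24,0,-43],[0,0,0],45],[[0,0,-38],[0,0,0],45],[[0,0,0],[0,1.3,0],45],[[0,0,0],[0,1.3,0],45],[[0,0,0],[0,1.3,0],45],[[0,0,0],[0,0.24,0],45],[[0,0,0],[0,0,0],45]])

```text
time: 21.7
position: [0.575, -0.266, 0.1027]
ee_rot: [[0.921, -0.003, 0.389], [-0.389, 0.001, 0.921], [-0.003, -1.0, -0.0]]
force: [0.2, -0.5, -0.0]
grip_width: 0.0452
```

```bash
python3 go.py 571.8 -269.2 60 -23; python3 - <<'E'
from h import *
im,d=grab('wrist'); save(cv2.resize(im,(768,576)),'w3.png')
E
```

```text
shift mm [-1.6 42.7 -4.2] turn [ 0.    0.02 -0.03] t 21.7 yaw -22.9 pos [ 575.  -266.   102.7]
after-turn shift [-1.7 42.7 -4.2]
```

View pics/w3.png

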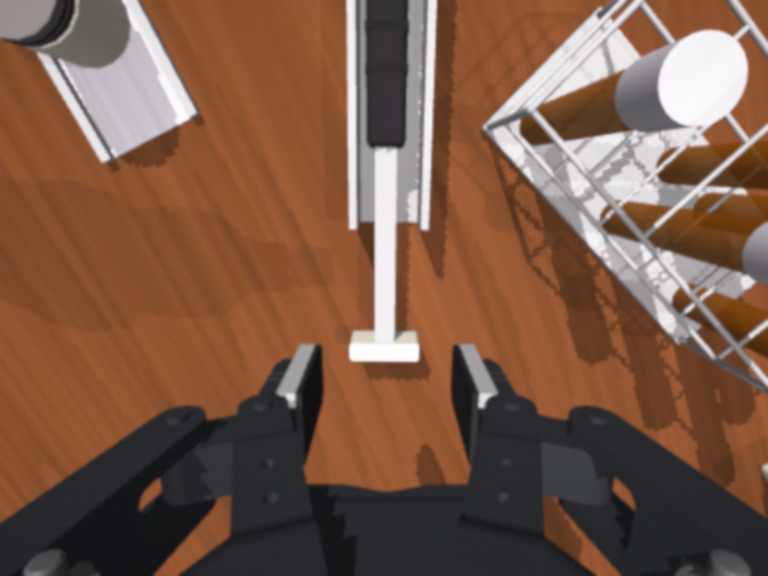

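```bash
python3 - <<'E'
from h import *
f=lambda l,uv,z:print(l,np.round(atz('wrist',np.array(uv)/1.5,z)*1000,1).tolist())
f('head front top edge L,R',[(350,345),(419,345)],.029)
f('shaft at head',[(376,330),(394,330)],.026)
f('handle front',[(369,146),(405,146)],.031)
f('handle far',[(367,5),(407,5)],.031)
f('caddy open',[(349,229),(357,229),(420,229),(429,229)],.04)
f('caddy far',[(348,5),(354,5),(428,5),(436,5)],.04)
E
```

```text
head front top edge L,R [[539.6, -292.5, 29.0], [579.3, -309.2, 29.0]]
shaft at head [[558.0, -290.6, 26.0], [568.3, -295.0, 26.0]]
handle front [[597.7, -188.6, 31.0], [615.9, -196.3, 31.0]]
handle far [[624.0, -125.3, 31.0], [642.8, -133.2, 31.0]]
caddy open [[570.1, -225.2, 40.0], [574.2, -226.9, 40.0], [606.5, -240.5, 40.0], [611.1, -242.4, 40.0]]
caddy far [[614.6, -124.4, 40.0], [617.4, -125.6, 40.0], [650.9, -139.7, 40.0], [654.5, -141.3, 40.0]]
```

step_arm(deltas=[[[0.5,40,5.5],[0,0,0],45],[[0,40,0],[0,0,0],45],[[0,30,0],[0,0,0],45],[[0,20,0],[0,0,0],45],[[0,6,0],[0,0,0],45],[[0,2,0],[0,0,0],45],[[0,0,0],[0,0,0],45],[[0,0,0],[0,0,0],45]])

```text
time: 22.55
position: [0.5795, -0.2624, -0.0321]
ee_rot: [[0.921, 0.002, 0.391], [-0.391, -0.001, 0.921], [0.003, -1.0, -0.0]]
force: [0.4, -0.5, -0.1]
grip_width: 0.0451
```

step_arm(deltas=[[[0,0,0],[0,0,0],5],[[0,0,0],[0,0,0],5],[[0,0,0],[0,0,0],5],[[0,0,0],[0,0,0],5],[[0,0,0],[0,0,0],5]], force=80)

```text
time: 23.05
position: [0.5789, -0.2618, -0.033]
ee_rot: [[0.92, 0.001, 0.391], [-0.391, -0.0, 0.92], [0.001, -1.0, 0.0]]
force: [-0.5, 0.1, 3.4]
grip_width: 0.0099
```

step_arm(deltas=[[[0,-4,0],[0,0,0],5],[[0,-8,0],[0,0,0],5],[[0,-10,0],[0,0,0],5],[[0,0,0],[0,0,0],5]])

```text
time: 23.45
position: [0.5796, -0.2625, -0.0098]
ee_rot: [[0.92, 0.003, 0.391], [-0.391, -0.002, 0.92], [0.003, -1.0, -0.001]]
force: [1.0, -0.7, -2.1]
grip_width: 0.0101
```

```bash
python3 - <<'E'
from h import *
im,d=grab('scene'); a=cv2.resize(im[150:280,60:260],(800,520),interpolation=cv2.INTER_CUBIC); save(a,'s3.png')
im,d=grab('wrist'); save(im,'w4.png')
E
```

```text
(no output)
```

View pics/s3.png

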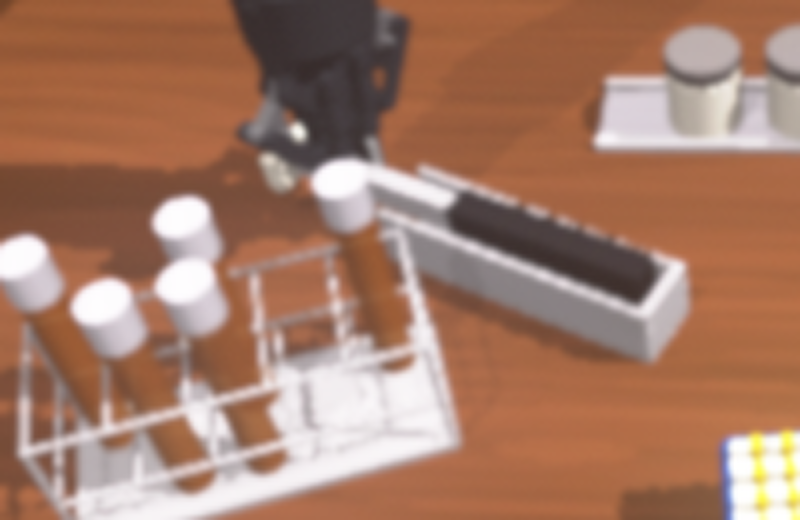

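```bash
cat > hand.py <<'E'
from h import *
import sys
# handle: dark pixels in column in front of the hand; report profile along tool z
n='wrist'
P=cloud(n).reshape(384,512,3); z=np.load('wrist.npz'); im=z['im']; L=(P-z['p'])@z['R']*1000
m=(im.max(2)<80)&(np.abs(L[...,0])<20)&(L[...,2]>40)&(P[...,2]>.012)&(z['d']>.12)
Q=L[m];W=P[m]*1000
for a in range(40,210,20):
    k=(Q[:,2]>=a)&(Q[:,2]<a+20)
    if k.sum()>20: print(a+10,k.sum(),'x',np.round(np.percentile(Q[k,0],[5,50,95]),1),'worldz',round(np.median(W[k,2]),1))
E
python3 hand.py
```

```text
50 143 x [-19.  -18.9 -18.7] worldz 20.1
70 187 x [-18.8 -18.7   7.4] worldz 20.8
90 326 x [-18.7 -18.5  17.7] worldz 21.9
110 376 x [-18.5 -18.3  17.9] worldz 20.8
```

```bash
python3 - <<'E'
from h import *
P=cloud('wrist').reshape(384,512,3); z=np.load('wrist.npz'); L=(P-z['p'])@z['R']*1000
for v in range(0,260,15): print(v,z['im'][v,256],np.round(L[v,256],1),round(P[v,256,2]*1000,1))
E
```

```text
0 [51 48 52] [ 1.000e-01 -6.290e+01  1.066e+02] 52.3
15 [53 50 53] [ 1.000e-01 -6.150e+01  1.023e+02] 51.0
30 [54 50 53] [  0.1 -62.7  97. ] 52.2
45 [52 50 54] [  0.  -62.1  92.1] 51.6
60 [54 52 54] [  0.  -61.3  87.1] 50.8
75 [55 49 56] [  0.  -63.2  81.5] 52.7
90 [37 33 35] [  0.  -62.4  76.2] 51.9
105 [241 239 241] [ -0.  -57.1  70.9] 46.6
120 [241 239 241] [  0.  -58.4  65. ] 47.9
135 [241 239 240] [ -0.  -58.4  58.9] 47.9
150 [242 240 241] [ -0.  -58.   52.7] 47.5
165 [241 239 241] [ -0.  -57.7  46.3] 47.2
180 [241 239 241] [ -0.  -57.2  39.7] 46.7
195 [243 240 242] [ -0.  -58.3  33.2] 47.8
210 [243 240 241] [ -0.  -57.3  26. ] 46.8
225 [243 240 242] [ -0.  -57.8  19. ] 47.3
240 [232 229 231] [ -0.1 -57.5  11.6] 47.0
255 [232 230 232] [ -0.1 -58.2   4.3] 47.7
```

step_arm(deltas=[[[0,-20,0],[0,0,0],5],[[0,-20,0],[0,0,0],5],[[0,0,0],[0,0,0],5],[[-23,0,-25],[0,0,0],5],[[-23,0,-25],[0,0,0],5],[[-23,0,-25],[0,0,0],5],[[-23,0,-26],[0,0,0],5],[[0,0,0],[0,0,0],5]])

```text
time: 24.35
position: [0.4472, -0.3221, 0.0277]
ee_rot: [[0.917, -0.006, 0.399], [-0.399, -0.001, 0.917], [-0.005, -1.0, -0.003]]
force: [0.4, -0.6, -1.6]
grip_width: 0.0101
```

step_arm(deltas=[[[0,0,0],[0,1.25,0],5],[[0,0,0],[0,1.25,0],5],[[0,0,0],[0,1.25,0],5],[[0,0,0],[0,1.25,0],5],[[0,0,0],[0,1.25,0],5],[[0,0,0],[0,1.25,0],5],[[0,0,0],[0,1.25,0],5],[[0,0,0],[0,1.25,0],5],[[0,0,0],[0,1.25,0],5],[[0,0,0],[0,1.25,0],5]])

```text
time: 25.35
position: [0.4545, -0.3176, 0.0273]
ee_rot: [[-0.143, -0.001, 0.99], [-0.99, 0.001, -0.143], [-0.001, -1.0, -0.001]]
force: [0.6, -0.4, -1.1]
grip_width: 0.0101
```

```bash
python3 go.py 455 -319 -33 -98
```

```text
shift mm [ 1.3 60.3  0.8] turn [ 0.01 -0.04 -0.01] t 25.35 yaw -98.2 pos [ 454.5 -317.6   27.3]
after-turn shift [ 1.3 60.3  0.7]
```

step_arm(deltas=[[[0,25,0],[0,0,0],5],[[0,20,0],[0,0,0],5],[[0,9,0],[0,0,0],5],[[0,4,0],[0,0,0],5],[[0,2,0],[0,0,0],5],[[0,0,0],[0,0,0],5],[[0,0,0],[0,0,0],5]])

```text
time: 26.05
position: [0.4548, -0.3192, -0.0309]
ee_rot: [[-0.139, 0.001, 0.99], [-0.99, -0.001, -0.139], [0.001, -1.0, 0.001]]
force: [-0.2, -0.8, -1.3]
grip_width: 0.0105
```

step_arm(deltas=[[[0,1,0],[0,0,0],5],[[0,0,0],[0,0,0],5],[[0,0,0],[0,0,0],45],[[0,0,0],[0,0,0],45],[[0,0,0],[0,0,0],45],[[0,-15,0],[0,0,0],50],[[0,-35,0],[0,0,0],50],[[0,-40,0],[0,0,0],50],[[0,-30,0],[0,0,0],50],[[0,0,0],[0,0,0],50]])

```text
time: 27.05
position: [0.4563, -0.3218, 0.0928]
ee_rot: [[-0.14, 0.008, 0.99], [-0.99, -0.007, -0.14], [0.005, -1.0, 0.008]]
force: [0.3, -0.1, 0.1]
grip_width: 0.0498
```

```bash
python3 go.py 594 -339 100 82; python3 - <<'E'
from h import *
im,d=grab('wrist');
P=cloud('wrist').reshape(384,512,3); 
for v in range(0,250,15): print(v,im[v,256],np.round(P[v,256]*1000,1))
E
python3 pots.py scene|sed -n 1,3p
```

```text
shift mm [ -2.2  -6.  138.8] turn [-0.08 29.99 -0.13] t 27.05 yaw -98.0 pos [ 456.3 -321.8   92.8]
after-turn shift [   2.1   -7.2 -138.8]
0 [67 64 68] [ 605.  -341.4   27.5]
15 [69 64 69] [ 595.2 -340.    26.8]
30 [69 64 70] [ 585.  -338.6   27. ]
45 [69 65 70] [ 574.5 -337.1   27.1]
60 [69 66 70] [ 563.9 -335.6   26.9]
75 [69 64 69] [ 553.1 -334.    26. ]
90 [70 65 71] [ 541.8 -332.4   27.6]
105 [60 56 60] [ 530.4 -330.8   26.6]
120 [254 254 254] [ 518.6 -329.1   22.9]
135 [254 254 254] [ 506.4 -327.4   22.6]
150 [254 254 254] [ 493.8 -325.6   22.5]
165 [254 254 254] [ 480.7 -323.7   21.1]
180 [254 254 254] [ 467.9 -321.9   23.1]
195 [254 254 254] [ 454.1 -319.9   22.2]
210 [254 254 254] [ 439.9 -317.9   21.8]
225 [254 254 254] [ 425.9 -315.9   22.7]
240 [247 245 239] [ 411.5 -313.9   23.6]
[  0 133  15  18 123] [ 395.6 -747.5   61.2   71.9]
[226 157  19  15 230] [477.  -58.9  60.4  61.7]
[252 156  19  16 231] [473.1   6.6  60.2  61.6]
```

step_arm(deltas=[[[0,0,0],[0,-1.4,0],60],[[0,0,0],[0,-1.4,0],60],[[0,0,0],[0,-1.4,0],60],[[0,0,0],[0,-1.4,0],60],[[0,0,0],[0,-1.4,0],60],[[0,0,0],[0,-1.4,0],60],[[0,0,0],[0,-1.4,0],60],[[0,0,0],[0,-1.4,0],60],[[0,0,0],[0,-1.4,0],60],[[0,0,0],[0,-1.4,0],60]])

```text
time: 28.15
position: [0.4533, -0.3178, 0.0862]
ee_rot: [[0.972, -0.003, 0.236], [-0.236, 0.002, 0.972], [-0.003, -1.0, 0.001]]
force: [-0.0, -0.2, 0.1]
grip_width: 0.0604
```

step_arm(deltas=[[[0,0,0],[0,-1.4,0],60],[[0,0,0],[0,-1.4,0],60],[[0,0,0],[0,-1.4,0],60],[[0,0,0],[0,-1.4,0],60],[[0,0,0],[0,-1.4,0],60],[[0,0,0],[0,-1.4,0],60],[[0,0,0],[0,-1.4,0],60],[[0,0,0],[0,-1.4,0],60],[[0,0,0],[0,-1.4,0],60],[[0,0,0],[0,-1.4,0],60]])

```text
time: 29.15
position: [0.4532, -0.318, 0.0862]
ee_rot: [[0.336, -0.003, -0.942], [0.942, 0.002, 0.336], [0.001, -1.0, 0.003]]
force: [-0.5, -0.6, -0.4]
grip_width: 0.0602
```

step_arm(deltas=[[[0,0,0],[0,-1.0,0],60],[[0,0,0],[0,-1.0,0],60],[[0,0,-40],[0,0,0],60],[[0,0,-40],[0,0,0],60],[[0,0,-40],[0,0,0],60],[[0,0,0],[0,0,0],60],[[0,0,0],[0,0,0],60]])

```text
time: 29.85
position: [0.5723, -0.3343, 0.0855]
ee_rot: [[0.138, -0.003, -0.99], [0.99, 0.002, 0.138], [0.002, -1.0, 0.004]]
force: [-0.7, -0.3, 0.5]
grip_width: 0.0598
```

```bash
python3 go.py 578.5 -337.6 -30 82; python3 -c "
from h import *;print(manip.read_state()['joints'])"
```

```text
shift mm [ -2.6 115.4  -7. ] turn [-0.04  0.01  0.01] t 29.85 yaw 82.1 pos [ 572.3 -334.3   85.5]
after-turn shift [ -2.4 115.5  -6.6]
[ 31.29426217  42.60875367  -5.16588781  85.69610696   4.41146033
  52.12372911 106.81998659]
```

step_arm(deltas=[[[-2.5,40,-7],[0,0,0],60],[[0,35,0],[0,0,0],60],[[0,25,0],[0,0,0],60],[[0,12,0],[0,0,0],60],[[0,5,0],[0,0,0],60],[[0,0,0],[0,0,0],60],[[0,0,0],[0,0,0],10],[[0,0,0],[0,0,0],10],[[0,0,0],[0,0,0],10],[[0,0,0],[0,0,0],10]], force=80)

```text
time: 30.85
position: [0.5808, -0.3393, -0.0278]
ee_rot: [[0.139, 0.002, -0.99], [0.99, -0.001, 0.139], [-0.001, -1.0, -0.003]]
force: [-1.0, 0.9, 6.2]
grip_width: 0.02
```

step_arm(deltas=[[[0,0,0],[0,0,0],10],[[0,-10,0],[0,0,0],10],[[0,-15,0],[0,0,0],10],[[0,-15,0],[0,0,0],10],[[0,0,0],[0,0,0],10]])

```text
time: 31.35
position: [0.582, -0.3402, 0.0139]
ee_rot: [[0.139, 0.006, -0.99], [0.99, -0.003, 0.139], [-0.002, -1.0, -0.006]]
force: [-0.3, -0.0, -0.6]
grip_width: 0.0201
```

```bash
python3 go.py 485 -333 7 1.7; cat > col.py <<'E'
from h import *
im,d=grab('wrist'); P=cloud('wrist').reshape(384,512,3); z=np.load('wrist.npz'); L=(P-z['p'])@z['R']*1000
for v in range(0,250,20): print(v,im[v,256],np.round(P[v,256]*1000,1),'tool',np.round(L[v,256],1))
E
python3 col.py
```

```text
shift mm [-6.4  6.3 97.1] turn [ 0.06 13.38  0.02] t 31.35 yaw 82.0 pos [ 582.  -340.2   13.9]
after-turn shift [-96.8   6.9  10. ]
0 [245 243 245] [ 473.6 -325.2   64.7] tool [ -0.4 -51.5 109.2]
20 [246 244 245] [ 479.9 -326.1   62.6] tool [ -0.5 -49.3 102.8]
40 [247 245 246] [ 514.9 -330.3  194.3] tool [   0.  -180.7   66.8]
60 [246 244 246] [ 494.8 -328.2   63.5] tool [ -0.5 -50.1  87.7]
80 [246 244 246] [ 502.5 -329.3   63.5] tool [ -0.5 -50.1  79.9]
100 [246 244 245] [ 510.5 -330.5   63.9] tool [ -0.5 -50.4  71.9]
120 [245 243 245] [ 518.7 -331.6   64.8] tool [ -0.5 -51.2  63.6]
140 [243 240 242] [ 527.3 -332.8   63.4] tool [ -0.5 -49.8  55. ]
160 [49 47 51] [ 535.3 -333.9   68.5] tool [ -0.5 -54.9  46.8]
180 [49 48 52] [ 544.  -335.2   69. ] tool [ -0.5 -55.4  38. ]
200 [51 48 53] [ 553.  -336.4   69.5] tool [ -0.5 -55.8  29. ]
220 [51 47 53] [ 562.3 -337.8   69.8] tool [ -0.5 -56.   19.5]
240 [40 36 40] [ 573.  -339.3   67.8] tool [ -0.5 -54.    8.7]
```

step_arm(deltas=[[[0,-12,27],[0,0,0],10],[[10,0,27],[0,0,0],10],[[15,0,27],[0,0,0],10],[[14.5,0,28],[0,0,0],10],[[0,0,0],[0,0,0],10],[[0,0,0],[0,0,0],10]])

```text
time: 32.0
position: [0.4772, -0.2845, 0.0225]
ee_rot: [[0.139, 0.0, -0.99], [0.99, -0.0, 0.139], [-0.0, -1.0, -0.0]]
force: [0.7, -0.1, -1.3]
grip_width: 0.0198
```

step_arm(deltas=[[[0,0,0],[0,1.34,0],10],[[0,0,0],[0,1.34,0],10],[[0,0,0],[0,1.34,0],10],[[0,0,0],[0,1.34,0],10],[[0,0,0],[0,1.34,0],10],[[0,0,0],[0,1.34,0],10],[[0,0,0],[0,1.34,0],10],[[0,0,0],[0,1.34,0],10],[[0,0,0],[0,1.34,0],10],[[0,0,0],[0,1.34,0],10]])

```text
time: 33.0
position: [0.479, -0.2855, 0.0224]
ee_rot: [[1.0, 0.002, -0.023], [0.023, -0.001, 1.0], [0.002, -1.0, -0.001]]
force: [0.5, 0.2, -2.3]
grip_width: 0.0201
```

step_arm(deltas=[[[0,0,0],[0,0,0],10],[[0,0,0],[0,0,0],10]])

```text
time: 33.2
position: [0.4783, -0.2849, 0.0223]
ee_rot: [[1.0, 0.001, -0.032], [0.032, -0.001, 1.0], [0.001, -1.0, -0.001]]
force: [-0.5, 0.2, -1.4]
grip_width: 0.0202
```

```bash
python3 go.py 479.7 -286 -25 1.6; python3 pots.py scene | sed -n 1,3p;  python3 - <<'E'
from h import *
im,d=grab('wrist'); save(cv2.resize(im,(768,576)),'w5.png')
P=cloud('wrist').reshape(384,512,3)
for v in (5,60,120): print(np.round(P[v,256]*1000,1))
E
```

```text
shift mm [ 1.4 47.3 -1.1] turn [0.01 0.04 0.  ] t 33.2 yaw 1.8 pos [ 478.3 -284.9   22.3]
after-turn shift [ 1.4 47.3 -1.1]
[  0 133  15  17 127] [ 395.3 -747.5   61.9   72.1]
[226 157  19  15 230] [477.6 -59.1  60.   61.8]
[252 156  19  16 229] [473.1   6.7  59.9  61.3]
[ 474.7 -176.8   74.2]
[ 475.3 -196.5   73.1]
[ 476.  -220.5   73.5]
```

View pics/w5.png

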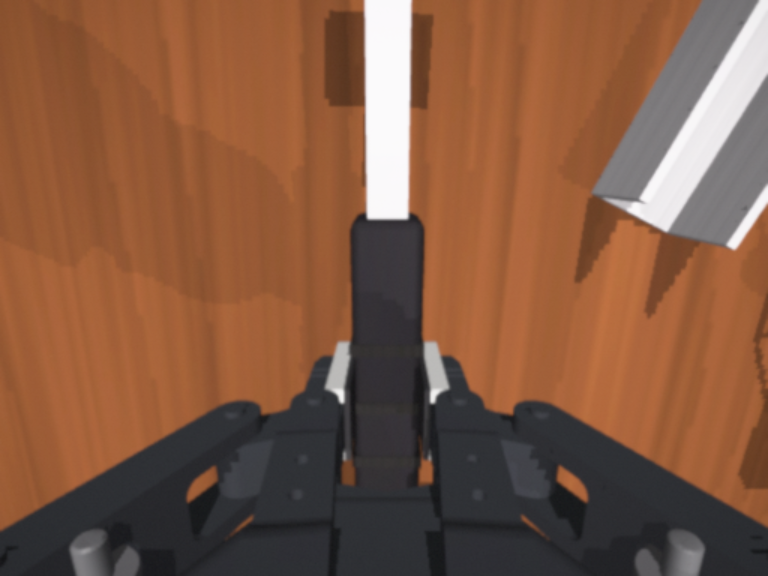

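step_arm(deltas=[[[2,20,0],[0,0.04,0],10],[[0,18,0],[0,0,0],10],[[0,8,0],[0,0,0],10],[[0,2.5,0],[0,0,0],10],[[0,0,0],[0,0,0],10],[[0,0,0],[0,0,0],10]])

```text
time: 33.9
position: [0.4798, -0.2851, -0.0254]
ee_rot: [[1.0, 0.001, -0.024], [0.024, -0.001, 1.0], [0.001, -1.0, -0.001]]
force: [-0.2, -0.7, -0.3]
grip_width: 0.0205
```

```bash
python3 go.py 473 0 -26.5 1.6; python3 - <<'E'
from h import *
grab('scene');P=cloud('scene').reshape(384,512,3)
im=np.load('scene.npz')['im']
a=cv2.resize(im[130:220,120:320],(800,360),interpolation=cv2.INTER_CUBIC); save(a,'s4.png')
# head
m=(P[...,1]<-.09)&(P[...,1]>-.13)&(P[...,0]<.51)&(P[...,0]>.44)&(P[...,2]>.012)
Q=P[m]*1000;print(m.sum(),Q.min(0),Q.max(0))
E
```

```text
shift mm [ -0.    0.9 285.1] turn [ 0.01 -0.04  0.01] t 33.9 yaw 1.4 pos [ 479.8 -285.1  -25.4]
after-turn shift [  1.1   1.1 285.1]
121 [ 455.55225645 -129.89522274   12.01366779] [ 501.79723861 -100.67786563   31.4129048 ]
```

View pics/s4.png

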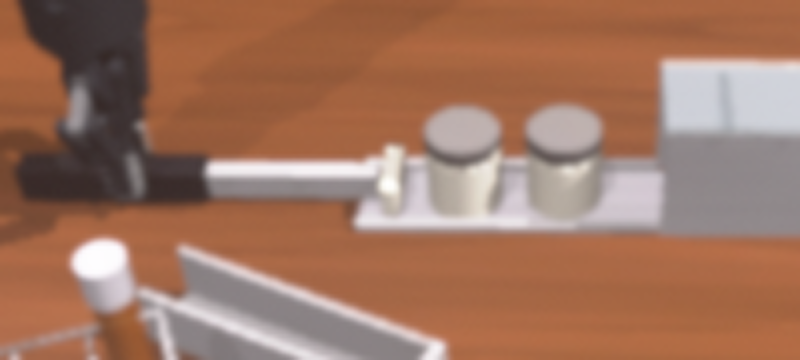

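step_arm(deltas=[[[0,0,5],[0,-0.04,0],10],[[0,0,7],[0,0,0],10],[[0,0,8],[0,0,0],10],[[0,0,8],[0,0,0],10],[[0,0,8],[0,0,0],10],[[0,0,8],[0,0,0],10],[[0,0,8],[0,0,0],10],[[0,0,8],[0,0,0],10],[[0,0,8],[0,0,0],10],[[0,0,8],[0,0,0],10]])

```text
time: 34.95
position: [0.4772, -0.208, -0.0261]
ee_rot: [[1.0, -0.0, -0.028], [0.028, -0.0, 1.0], [-0.0, -1.0, -0.0]]
force: [-0.0, -1.3, -0.8]
grip_width: 0.0201
```

```bash
python3 go.py 473 -22 -26.5 1.7; python3 pots.py scene | sed -n 1,3p; python3 - <<'E'
from h import *
im,d=grab('wrist');print(cloud('wrist',[(256,5),(256,60)])*1000)
E
```

```text
shift mm [  1.    0.4 186. ] turn [ 0.   -0.02 -0.  ] t 34.95 yaw 1.6 pos [ 477.2 -208.   -26.1]
after-turn shift [  1.4   0.4 186. ]
[  0 133  15  18 129] [ 395.7 -748.    61.4   71.4]
[249 157  19  15 229] [474.9   0.5  60.1  61.6]
[149 221  11  11  73] [ 699.4 -213.5   62.5   71.9]
[[ 473.96392515  -97.34926365   25.3481977 ]
 [ 474.52368839 -117.00382414   23.21285436]]
```

step_arm(deltas=[[[0,0,8],[0,0,0],10],[[0,0,9],[0,0,0],10],[[0,0,9],[0,0,0],10],[[0,0,9],[0,0,0],10],[[0,0,9],[0,0,0],10],[[0,0,9],[0,0,0],10],[[0,0,9],[0,0,0],10],[[0,0,9],[0,0,0],10],[[0,0,9],[0,0,0],10],[[0,0,9],[0,0,0],10]])

```text
time: 36.05
position: [0.4746, -0.1187, -0.0261]
ee_rot: [[1.0, -0.0, -0.028], [0.028, 0.0, 1.0], [-0.0, -1.0, 0.0]]
force: [1.0, -0.9, -1.0]
grip_width: 0.02
```

step_arm(deltas=[[[0,0,9],[0,0,0],10],[[0,0,9],[0,0,0],10],[[0,0,9],[0,0,0],10],[[0,0,9],[0,0,0],10],[[0,0,9],[0,0,0],10],[[0,0,9],[0,0,0],10],[[0,0,9],[0,0,0],10],[[0,0,9],[0,0,0],10],[[0,0,9],[0,0,0],10],[[0,0,9],[0,0,0],10]])

```text
time: 37.05
position: [0.4721, -0.0288, -0.0261]
ee_rot: [[1.0, -0.0, -0.028], [0.028, 0.0, 1.0], [-0.0, -1.0, 0.0]]
force: [0.5, -1.5, -0.3]
grip_width: 0.0203
```

step_arm(deltas=[[[0,0,5],[0,0,0],10],[[0,0,3],[0,0,0],10],[[0,0,0],[0,0,0],10],[[0,0,0],[0,0,0],10]])

```text
time: 37.45
position: [0.4718, -0.0214, -0.0261]
ee_rot: [[1.0, -0.0, -0.028], [0.028, 0.0, 1.0], [-0.0, -1.0, 0.0]]
force: [-0.3, -0.0, -0.8]
grip_width: 0.0202
```

```bash
python3 go.py 473 -22 -26.5 1.7;python3 - <<'E'
from h import *
im,d=grab('scene'); a=cv2.resize(im[120:230,200:420],(800,400),interpolation=cv2.INTER_CUBIC)
im,d=grab('top'); b=cv2.resize(im[235:300,70:330],(800,200),interpolation=cv2.INTER_CUBIC); save(np.vstack([a,b]),'s5.png')
E
```

```text
shift mm [ 1.2  0.4 -0.6] turn [-0.   -0.02 -0.  ] t 37.45 yaw 1.6 pos [471.8 -21.4 -26.1]
after-turn shift [ 1.2  0.4 -0.6]
```

View pics/s5.png

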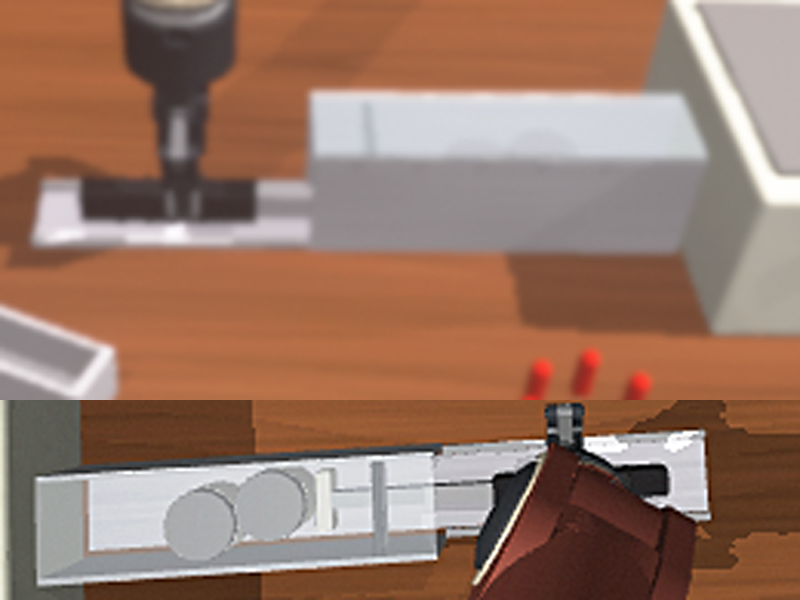

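```bash
python3 - <<'E'
from h import *
print(atz('top',[(158.4,268.5),(135,275.3)],.06)*1000, atz('top',[(192.9,269),],.08)*1000,atz('top',[(192.9,269),],.04)*1000, atz('top',[(70+435*.325,235+55*.325)],.089)*1000)
E
```

```text
[[470.98971555 184.16490941  60.        ]
 [458.2493889  233.99602076  60.        ]] [[470.00635965 107.50805179  80.        ]] [[464.95338806 113.00846986  40.        ]] [[503.16778919  67.34009327  89.        ]]
```

step_arm(deltas=[[[0,0,-20],[0,0,0],10],[[0,0,-30],[0,0,0],10],[[0,0,-32],[0,0,0],10],[[0,0,-32],[0,0,0],10],[[0,0,-32],[0,0,0],10],[[0,0,-32],[0,0,0],10],[[0,0,-32],[0,0,0],10],[[0,0,-32],[0,0,0],10],[[0,0,-32],[0,0,0],10],[[0,0,-30],[0,0,0],10]])

```text
time: 38.55
position: [0.4799, -0.3273, -0.0262]
ee_rot: [[1.0, -0.0, -0.027], [0.027, -0.0, 1.0], [-0.0, -1.0, -0.0]]
force: [0.2, -0.5, -2.2]
grip_width: 0.0199
```

step_arm(deltas=[[[0,-20,0],[0,0,0],10],[[0,-25,0],[0,0,0],10],[[0,0,0],[0,0,0],10],[[0,0,0],[0,0,0],10]])

```text
time: 38.95
position: [0.4803, -0.3254, 0.0189]
ee_rot: [[1.0, 0.0, -0.028], [0.028, 0.0, 1.0], [0.0, -1.0, 0.0]]
force: [0.2, 0.1, -1.1]
grip_width: 0.0202
```

```bash
python3 go.py 580 -338 20 82; python3 col.py; python3 - <<'E'
from h import *
grab('top'); P=cloud('top').reshape(384,512,3); im=np.load('top.npz')['im']
b=cv2.resize(im[235:300,70:330],(800,200)); save(b,'f6.png')
E
```

```text
shift mm [ 99.3  -1.1 -15.4] turn [  0.  -13.4   0. ] t 38.95 yaw 1.6 pos [ 480.3 -325.4   18.9]
after-turn shift [   1.4   -1.1 -100.4]
0 [255 255 255] [ 477.4 -215.1   69.6] tool [ 1.000e-01 -5.070e+01  1.103e+02]
20 [255 255 255] [ 477.6 -222.    68.9] tool [ 1.000e-01 -5.000e+01  1.035e+02]
40 [255 255 255] [ 477.7 -229.1   67.9] tool [  0.1 -49.   96.4]
60 [255 255 255] [ 478.  -236.8   69.1] tool [  0.1 -50.2  88.6]
80 [255 255 255] [ 478.2 -244.6   69. ] tool [  0.1 -50.1  80.8]
100 [255 255 255] [ 478.4 -252.6   68.7] tool [  0.1 -49.8  72.8]
120 [255 255 255] [ 478.6 -261.    68.8] tool [  0.1 -49.9  64.4]
140 [255 255 255] [ 478.8 -269.6   68.4] tool [  0.1 -49.5  55.8]
160 [82 76 82] [ 479.1 -277.5   74.7] tool [  0.1 -55.8  47.8]
180 [80 77 83] [ 479.3 -286.4   74.6] tool [  0.1 -55.7  39. ]
200 [71 67 73] [ 479.6 -295.5   74.8] tool [  0.1 -55.9  29.9]
220 [70 65 72] [ 479.8 -305.2   74.2] tool [  0.1 -55.3  20.2]
240 [70 65 72] [ 480.1 -315.2   74.1] tool [  0.  -55.2  10.2]
```

step_arm(deltas=[[[0,0,0],[0,-1.34,0],10],[[0,0,0],[0,-1.34,0],10],[[0,0,0],[0,-1.34,0],10],[[0,0,0],[0,-1.34,0],10],[[0,0,0],[0,-1.34,0],10],[[0,0,0],[0,-1.34,0],10],[[0,0,0],[0,-1.34,0],10],[[0,0,0],[0,-1.34,0],10],[[0,0,0],[0,-1.34,0],10],[[0,0,0],[0,-1.34,0],10]])

```text
time: 40.05
position: [0.4796, -0.3247, 0.0176]
ee_rot: [[0.133, -0.002, -0.991], [0.991, 0.002, 0.133], [0.001, -1.0, 0.002]]
force: [0.0, -0.1, -2.1]
grip_width: 0.0196
```

step_arm(deltas=[[[0,0,-33],[0,0,0],10],[[0,0,-33],[0,0,0],10],[[0,0,-34],[0,0,0],10],[[0,15,0],[0,0,0],10],[[0,17,0],[0,0,0],10],[[0,8,0],[0,0,0],10],[[0,5,0],[0,0,0],10],[[0,1,0],[0,0,0],10],[[0,0,0],[0,0,0],10],[[0,0,0],[0,0,0],10]])

```text
time: 41.05
position: [0.5793, -0.3397, -0.0269]
ee_rot: [[0.14, 0.0, -0.99], [0.99, -0.0, 0.14], [-0.0, -1.0, -0.0]]
force: [-0.4, 0.2, -0.6]
grip_width: 0.0198
```

Release, rise, shift towards the shaft and begin the flip (turn +30 units).

step_arm(deltas=[[[0,1,0],[0,0,0],10],[[0,0,0],[0,0,0],50],[[0,0,0],[0,0,0],50],[[0,0,0],[0,0,0],50],[[0,-15,0],[0,0,0],50],[[0,-35,0],[0,0,0],50],[[0,-40,0],[0,0,0],50],[[0,-30,40],[0,0,0],50],[[0,0,40],[0,0,0],50],[[0,0,40],[0,0,0],50]])

```text
time: 42.05
position: [0.4606, -0.3233, 0.0947]
ee_rot: [[0.139, 0.004, -0.99], [0.99, -0.003, 0.139], [-0.003, -1.0, -0.004]]
force: [0.2, -1.4, 0.1]
grip_width: 0.0496
```

step_arm(deltas=[[[0,0,0],[0,1.4,0],50],[[0,0,0],[0,1.4,0],50],[[0,0,0],[0,1.4,0],50],[[0,0,0],[0,1.4,0],50],[[0,0,0],[0,1.4,0],50],[[0,0,0],[0,1.4,0],50],[[0,0,0],[0,1.4,0],50],[[0,0,0],[0,1.4,0],50],[[0,0,0],[0,1.4,0],50],[[0,0,0],[0,1.4,0],50]])

```text
time: 43.05
position: [0.4614, -0.3227, 0.0933]
ee_rot: [[0.999, 0.002, 0.04], [-0.04, -0.0, 0.999], [0.002, -1.0, -0.0]]
force: [0.9, -0.5, 0.0]
grip_width: 0.0502
```

step_arm(deltas=[[[0,0,0],[0,1.4,0],50],[[0,0,0],[0,1.4,0],50],[[0,0,0],[0,1.4,0],50],[[0,0,0],[0,1.4,0],50],[[0,0,0],[0,1.4,0],50],[[0,0,0],[0,1.4,0],50],[[0,0,0],[0,1.4,0],50],[[0,0,0],[0,1.4,0],50],[[0,0,0],[0,1.4,0],50],[[0,0,0],[0,1.4,0],50]])

```text
time: 44.05
position: [0.4617, -0.3223, 0.0931]
ee_rot: [[0.065, 0.003, 0.998], [-0.998, 0.001, 0.065], [-0.0, -1.0, 0.003]]
force: [0.6, -0.3, -0.8]
grip_width: 0.0501
```

step_arm(deltas=[[[0,0,0],[0,1.0,0],50],[[0,0,0],[0,1.0,0],50],[[0,0,0],[0,0,0],50],[[0,0,0],[0,0,0],50]])

```text
time: 44.45
position: [0.4613, -0.3225, 0.0925]
ee_rot: [[-0.136, 0.001, 0.991], [-0.991, 0.0, -0.136], [-0.0, -1.0, 0.001]]
force: [0.3, 0.1, 0.1]
grip_width: 0.0504
```

```bash
python3 go.py 455 -320 -33 -98; python3 col.py; python3 - <<'E'
from h import *
z=np.load('wrist.npz');im=z['im'].astype(int)
for v in (60,90,150,190): 
    g=im[v].sum(1); d=np.abs(np.diff(g)); k=np.where(d>120)[0]; k=k[(k>200)&(k<310)]; 
    if len(k): print(v,k, (atz('wrist',[(k[0]+.5,v)],.025)+atz('wrist',[(k[-1]+.5,v)],.025))*500)
E
```

```text
shift mm [ -1.6 125.5  -6.7] turn [-0.01  0.03 -0.  ] t 44.45 yaw -97.8 pos [ 461.3 -322.5   92.5]
after-turn shift [ -1.6 125.5  -6.5]
0 [56 53 55] [ 608.9 -341.1   28.3] tool [ -1.7  64.4 148.7]
20 [58 54 58] [ 596.  -339.3   27.2] tool [ -1.7  65.5 135.7]
40 [58 55 57] [ 582.4 -337.4   27. ] tool [ -1.7  65.7 122. ]
60 [53 51 50] [ 568.3 -335.4   27.1] tool [ -1.8  65.6 107.7]
80 [58 53 56] [ 553.7 -333.4   27.6] tool [-1.8 65.  93. ]
100 [58 56 59] [ 538.8 -331.3   25.7] tool [-1.8 66.9 78. ]
120 [247 245 246] [ 523.2 -329.1   23.7] tool [-1.8 69.  62.2]
140 [247 245 247] [ 506.8 -326.9   22.8] tool [-1.8 69.8 45.7]
160 [247 245 247] [ 489.7 -324.5   21.5] tool [-1.9 71.1 28.4]
180 [248 247 248] [ 472.2 -322.1   21.9] tool [-1.9 70.6 10.7]
200 [249 247 248] [ 454.2 -319.6   22.8] tool [-1.9 69.7 -7.5]
220 [249 248 249] [ 435.  -316.9   22. ] tool [ -1.9  70.5 -26.9]
240 [248 247 248] [ 415.6 -314.2   22.7] tool [ -1.9  69.8 -46.5]
150 [250 264 265] [[ 498.48803688 -327.45302292   25.        ]]
190 [250 264 265] [[ 463.70628144 -322.70008086   25.        ]]
```

step_arm(deltas=[[[0,40,-7],[0,0,0],45],[[0,35,0],[0,0,0],45],[[0,25,0],[0,0,0],45],[[0,18,0],[0,0,0],45],[[0,7,0],[0,0,0],45],[[0,0,0],[0,0,0],45],[[0,0,0],[0,0,0],5],[[0,0,0],[0,0,0],5],[[0,0,0],[0,0,0],5],[[0,0,0],[0,0,0],5]], force=80)

```text
time: 45.5
position: [0.4544, -0.3224, -0.0317]
ee_rot: [[-0.139, 0.002, 0.99], [-0.99, -0.001, -0.139], [0.001, -1.0, 0.002]]
force: [-0.1, 0.7, 5.8]
grip_width: 0.0099
```

step_arm(deltas=[[[0,0,0],[0,0,0],5],[[0,-15,0],[0,0,0],5],[[0,-25,0],[0,0,0],5],[[0,-30,0],[0,0,0],5],[[0,0,0],[0,0,0],5],[[0,0,0],[0,0,0],5]])

```text
time: 46.1
position: [0.454, -0.3216, 0.0378]
ee_rot: [[-0.139, 0.001, 0.99], [-0.99, -0.0, -0.139], [0.0, -1.0, 0.001]]
force: [0.1, 1.0, -3.0]
grip_width: 0.0101
```

```bash
python3 col.py; python3 go.py 455 -320 40 -23.1
```

```text
0 [57 53 59] [ 561.6 -335.8   95.9] tool [ -0.9 -57.9 108.6]
20 [57 53 60] [ 555.1 -334.8   95.8] tool [ -0.9 -57.8 102. ]
40 [57 56 59] [ 548.1 -333.9   96.3] tool [ -0.9 -58.3  95. ]
60 [60 57 61] [ 541.1 -332.9   96.2] tool [ -0.9 -58.3  87.9]
80 [63 59 63] [ 533.9 -331.9   96.6] tool [ -0.9 -58.7  80.6]
100 [237 234 236] [ 526.6 -330.8   91.9] tool [ -0.9 -54.   73.3]
120 [250 249 250] [ 518.7 -329.7   91.5] tool [ -0.9 -53.5  65.2]
140 [250 249 250] [ 510.4 -328.5   91.8] tool [ -0.9 -53.9  56.9]
160 [251 249 250] [ 501.8 -327.3   91.6] tool [ -1.  -53.7  48.2]
180 [251 249 250] [ 493.1 -326.1   92.4] tool [ -1.  -54.5  39.4]
200 [251 249 250] [ 483.4 -324.7   90.7] tool [ -1.  -52.8  29.6]
220 [251 250 251] [ 474.4 -323.4   92.3] tool [ -1.  -54.5  20.5]
240 [201 197 200] [ 464.3 -322.    91.9] tool [ -1.  -54.1  10.3]
shift mm [-1.1 -3.2  1.3] turn [-0.000e+00 -1.248e+01 -1.000e-02] t 46.15 yaw -98.0 pos [ 453.6 -320.9   36.8]
after-turn shift [ 1.  -3.2  1.4]
```

step_arm(deltas=[[[0,0,0],[0,-1.25,0],5],[[0,0,0],[0,-1.25,0],5],[[0,0,0],[0,-1.25,0],5],[[0,0,0],[0,-1.25,0],5],[[0,0,0],[0,-1.25,0],5],[[0,0,0],[0,-1.25,0],5],[[0,0,0],[0,-1.25,0],5],[[0,0,0],[0,-1.25,0],5],[[0,0,0],[0,-1.25,0],5],[[0,0,0],[0,-1.25,0],5]])

```text
time: 47.15
position: [0.4528, -0.321, 0.0357]
ee_rot: [[0.923, -0.002, 0.386], [-0.386, 0.002, 0.923], [-0.003, -1.0, 0.001]]
force: [-0.5, -0.1, -2.1]
grip_width: 0.0097
```

step_arm(deltas=[[[0,0,0],[0,0,0],5],[[23,0,25],[0,0,0],5],[[23,0,26],[0,0,0],5],[[23,0,26],[0,0,0],5],[[23,0,26],[0,0,0],5],[[0,0,0],[0,0,0],5],[[0,0,0],[0,0,0],5],[[0,0,0],[0,0,0],5]])

```text
time: 47.95
position: [0.5769, -0.2637, 0.0362]
ee_rot: [[0.919, -0.003, 0.393], [-0.393, -0.0, 0.919], [-0.002, -1.0, -0.001]]
force: [-0.5, -0.5, -1.3]
grip_width: 0.0103
```

```bash
python3 go.py 579 -262.3 -5 -23; python3 - <<'E'
from h import *
im,d=grab('wrist'); save(cv2.resize(im[:200,150:370],(792,720))[:600],'w7.png')
E
```

```text
shift mm [ 1.4 41.2  2.2] turn [ 0.01 -0.03 -0.02] t 47.95 yaw -23.2 pos [ 576.9 -263.7   36.2]
after-turn shift [ 1.4 41.2  2.1]
```

View pics/w7.png

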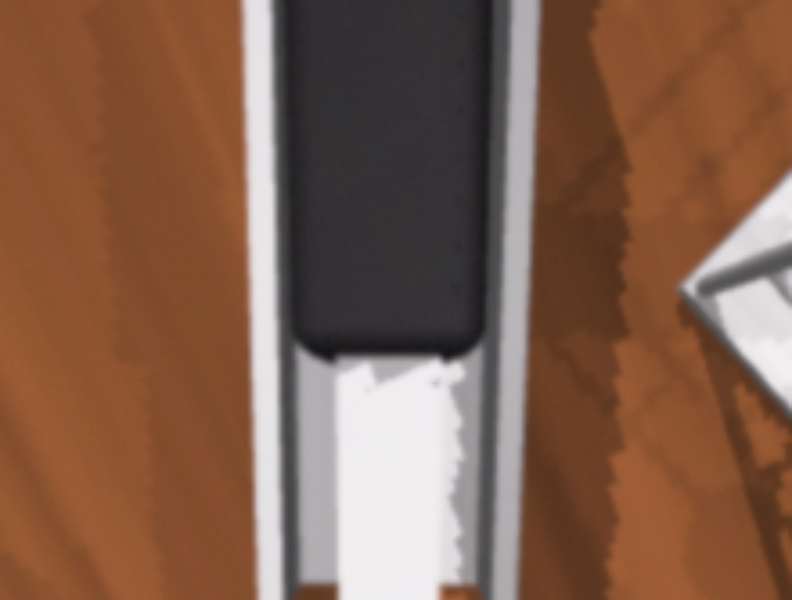

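step_arm(deltas=[[[1,0,2],[0,0,0],5],[[0,12,0],[0,0,0],5],[[0,12,0],[0,0,0],5],[[0,12,0],[0,0,0],5],[[0,12,0],[0,0,0],5],[[0,8,0],[0,0,0],5],[[0,0,0],[0,0,0],5],[[0,0,0],[0,0,0],5]])

```text
time: 48.8
position: [0.5804, -0.2616, -0.0192]
ee_rot: [[0.92, -0.0, 0.391], [-0.391, -0.0, 0.92], [-0.0, -1.0, -0.0]]
force: [0.9, -0.6, -0.6]
grip_width: 0.0102
```

step_arm(deltas=[[[0,4,0],[0,0,0],5],[[0,2,0],[0,0,0],5],[[0,1,0],[0,0,0],5],[[0,0,0],[0,0,0],5],[[0,0,0],[0,0,0],5]])

```text
time: 49.3
position: [0.5804, -0.2615, -0.0259]
ee_rot: [[0.92, 0.0, 0.391], [-0.391, -0.0, 0.92], [0.0, -1.0, -0.0]]
force: [0.2, -0.3, -0.8]
grip_width: 0.0101
```

```bash
python3 col.py|sed -n '1p;3p;5p;7p;9p'
```

```text
0 [50 48 52] [ 622.8 -161.7   31.5] tool [  0.  -57.5 108.4]
40 [53 50 54] [ 617.4 -174.5   32.8] tool [  0.  -58.8  94.5]
80 [53 50 54] [ 611.8 -187.6   32.7] tool [  0.  -58.7  80.2]
120 [241 239 241] [ 605.8 -201.8   27.6] tool [ -0.  -53.6  64.9]
160 [241 239 241] [ 599.  -217.6   26.8] tool [ -0.  -52.7  47.7]
```

step_arm(deltas=[[[0,1,0],[0,0,0],5],[[0,0.5,0],[0,0,0],5],[[0,0,0],[0,0,0],5],[[0,0,0],[0,0,0],42],[[0,0,0],[0,0,0],42],[[0,0,0],[0,0,0],42],[[0,0,0],[0,0,0],42],[[0,-15,0],[0,0,0],42],[[0,-35,0],[0,0,0],42],[[0,-40,0],[0,0,0],42]])

```text
time: 50.35
position: [0.5796, -0.261, 0.0633]
ee_rot: [[0.92, -0.002, 0.391], [-0.391, 0.001, 0.92], [-0.002, -1.0, -0.0]]
force: [1.0, -0.7, 0.1]
grip_width: 0.0421
```

step_arm(deltas=[[[0,-30,-20],[0,0,0],42],[[0,-20,-20],[0,0,0],42],[[-20,0,-20],[0,0,0],42],[[-30,0,-20],[0,0,0],42],[[0,0,0],[0,0,0],42],[[0,0,0],[0,0,0],42],[[0,0,0],[0,0,0],42]])

```text
time: 51.05
position: [0.5046, -0.315, 0.1131]
ee_rot: [[0.921, 0.002, 0.389], [-0.389, -0.0, 0.921], [0.002, -1.0, 0.001]]
force: [0.4, 1.0, -0.0]
grip_width: 0.0416
```

```bash
python3 - <<'E'
from h import *
im,d=grab('scene'); a=im[120:290,40:400]; save(cv2.resize(a,(800,378),interpolation=cv2.INTER_CUBIC),'s8.png'); 
im,d=grab('top'); b=cv2.resize(im[160:300,70:400],(800,339),interpolation=cv2.INTER_CUBIC); save(np.vstack([cv2.resize(a,(560,264)),cv2.resize(b,(560,237))]),'end.png')
print(manip.read_state()['position'],manip.read_state()['time'])
E
```

```text
[ 0.50455399 -0.31475578  0.11257395] 51.15
```

View pics/end.png

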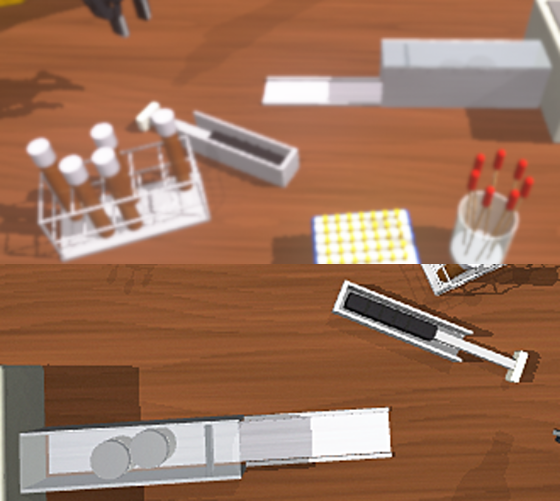

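```bash
python3 - <<'E'
from h import *
P=cloud('top').reshape(384,512,3)*1000
a=np.array([626,-151.]);u=np.array([-.393,-.9195]);n=np.array([.9195,-.393])
s=(P[...,:2]-a)@u;t=(P[...,:2]-a)@n
m=(np.abs(t)<30)&(s>150)&(P[...,2]>15)&(P[...,2]<45);print('head s',np.percentile(s[m],[2,98]),'t',np.percentile(t[m],[2,98]),'z',np.median(P[...,2][m]))
for lo in (-80,-40,0,60,100,130):
    k=(np.abs(t)<5)&(s>lo)&(s<lo+25);print(lo,np.median(P[...,2][k]))
manip.job_done()
E
```

```text
head s [151.30601429 175.69963854] t [-19.48232305  22.5827787 ] z 27.16128457828565
-80 31.148904356957274
-40 31.141285627585557
0 30.860265903103645
60 25.130101286620743
100 24.733324299705096
130 24.493059154635844
the job is handed in; nothing more can be done
```

The job is finished and handed in at about 51 s of the 210 s allowed; no verdict was reported. Two pots were present.

- **Lids:** I pressed both to about 22 N. Their tops then measured about 60 mm, which is fully down.
- **Pots:** I stood both in the lane and pushed them in upright with the pusher held by its handle. The last pot's centre measured about 76 mm past the flap, and 60 mm was needed. In the final picture the flap looks shut, though I judged that from the picture and did not measure its angle.
- **Pusher:** It is back in its caddy, handle inside and lying flat (handle top at 31 mm, head top at 27 mm). The head sticks out about 86 mm, close to the 85 mm it had at the start.
- **Rest of the scene:** The robot did not touch the swab jar, tip box or tube rack, and neither pot was knocked during the run.

One thing disagreed with the description: the shut fingertips were about 39 mm behind the reported TCP. I found this at the first lid and allowed for it from then on. I viewed 15 pictures, one over the budget of 14.

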